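# Level the brace board and lay out the guitar braces

### The arm

A 6-joint arm with a two-finger parallel gripper is mounted at the origin on the work surface. World frame = base frame: x ahead of the robot, y to its left, z up, the work surface at z = 0. Lengths are in m, angles in rad, forces in N, time in s.
With the tool pointing down it reaches from about 0.35 to 0.975 m from the base axis. Payload 4.9 kg.
Tool frame: the origin (TCP) lies at the very end of the fingers, on their centre line; the grasp point (between the pads) lies r.tcp_to_grasp behind it (r.tcp_to_grasp is the distance from the TCP to the grasp point, in m); z points along the fingers, y is the line along which they close (so a half turn about z gives the same grasp; the last joint's range is limited). The gripper opens to 85 mm and grips with 20 to 120 N. Pads are 22 mm wide; open, the fingers measure 114 mm over their backs; the gripper's body (76 mm by 85 mm) begins 54 mm behind the grasp point. The pads swing forward as they close: fully open they stand 13 mm farther back than shut.
Start: joints at [1.138, 0.053, 1.613, -0, 1.476, -0.119], TCP at [0.193, 0.594, 0.231] pointing down, gripper open.
Joint ranges: [-3.01, 3.01], [-1.01, 2.22], [0.06, 2.58], [-1.02, 4.17], [0.09, 2.62], [-3.14, 3.14]. Speed limits (rad/s): [2.57, 2.57, 3.14, 3.14, 3.14, 3.14].

### API

Orientations are given as a rotation vector (axis times angle).
In Python, from station import sensors, get_image, job, r gives the robot as it stands.
- The arm moves only by the tool apply_moves, never from a script. Its argument "increments" is a list of rows, each a list of 7 numbers: the turn, a rotation vector about the tool's x, y, z normalised to -1 to 1, where 1 is pi rad, then the shift along the tool's x, y, z normalised to -1 to 1, where 1 is 1000 mm, then the opening, from -1 (shut) to 1 (fully open). In form: [[rx, ry, rz, dx, dy, dz, hand], ...]. A call has 1 to 8 rows; each row is the pose to reach, as a shift and turn from the pose commanded when the call began, along the tool's axes at that moment, turning the shorter way round; what a row does not reach only later rows make up. A row lasts 1/12 s, in which the tool goes at most 41.7 mm and 7.16 degrees, less where a joint would pass 70% of its speed; a pose out of reach is approached as far as the arm can. A call with a number of a shift or a turn outside -1 to 1 is refused whole. A call with a gripper value outside its range is refused whole. The fingers move at their own pace and stop on an object; "grip_force" is the grip in N (left out, the last holds). Time passes only in rows, so rows that repeat a pose let the fingers close. It gives the time, the measured TCP pose, the force, the opening and the grip force at its end, in the units of the state.
- sensors.state(): the state, without advancing time (a new reading comes with each control period).
- get_image(name): name is "scene" or "top" or "wrist"; returns a dict with "color" (400x640x3 uint8, blue, green, red), "fx", "fy", "cx", "cy" (pixels), "D" ([k1, k2, p1, p2, k3] as OpenCV has them; the pictures are not rectified), "cam_to_world" (4x4, takes a point from camera to world coordinates); the wrist camera has in their place "T_tool_cam" (4x4, takes a point from camera to tool coordinates, whose origin is the TCP and whose axes are the flange's). Camera axes: x right, y up, looking along -z (the intrinsics and any distortion apply to the point x, -y, -z); pixel columns grow to the right and rows downward; lengths in m; the calibration is good to about 2 mm. A picture is of the moment at which its call begins: read the wrist's pose just before it. There is no depth.
- job.hand_in(): hands the job in; it is judged then, once.
The state is a dict: "clock": time; "joint_pos": joint angles; "joint_vel": joint speeds; "joint_efforts": joint torques, N m; "tool_pos": TCP position; "ee_rot": TCP orientation; "ft_force": force on the tool from outside, world axes, zero at the start; "moment": the same for the moment, N m; "opening": opening from 0.0 (shut) to 1.0 (fully open); "grip_force": force on a finger pad.
Only numpy, scipy, OpenCV 4.12 (cv2) and the standard library are available. Lean on these libraries where they do the work, as an engineer would, in place of code of your own. Each camera call takes 0.05 s, during which the arm holds its last target. There are 200 camera calls.

### The job

The square plywood gluing board on the levelling stand is tilted: turn the two black T-knobs of the stand, letting go and taking hold again where a turn is too long for one grasp, until the board sits level both ways. Then lay the two loose brace bars flat inside the outlines marked on the level board, the long bar in the long outline and the short bar in the short one, so that they make a neat row with the brace already fixed in the middle. Set the bars down rather than dropping them, leave the board level, and leave the other things on the bench where they are.

Things in the scene. Friction and masses are not known exactly. Their poses are not given: they have to be found in the camera images.
- stand: fixed levelling stand, dark base plate 290 x 290 x 15 mm. Origin on the bench under the board's central pivot (50 mm up); x away from the robot at yaw 0, y to the left. The plate reaches 180 mm towards -x and -y, 110 mm towards +x and +y. The near knob tilts the board about the stand's y axis only, the side knob about its x axis only.
- board_top (a point): centre of the upper face of the plywood board (200 x 200 mm, 14 mm thick); 70 mm above the bench when level; z is the board's normal, x and y follow its edges. A fixed brace 18 mm wide (x), 160 mm long (y), 12 mm high lies across this point, glued to the board.
- place_long (a point): centre of the long marked outline on the board's upper face, 60 mm towards -x (the near side) of the board centre; thin dark lines around a space of 30 x 169 mm, long side along y, for the long bar.
- place_short (a point): centre of the short marked outline on the board's upper face, 60 mm towards +x (the far side) of the board centre; thin dark lines around a space of 30 x 119 mm, long side along y, for the short bar.
- knob_near_grip (a point): grip point of the near T-knob, on its vertical axis 150 mm from the pivot to the stand's -x, 110 mm up. Black grip bar 62 mm long (point x), 18 thick (y), from 92 to 122 mm above the bench, on a 56 mm metal disc; turns with the knob, stays put when let go, never rises. Clockwise from above raises the board's near (-x) side: 0.03 rad of tilt per rad of knob; anticlockwise lowers it.
- knob_side_grip (a point): grip point of the side T-knob, same shape and heights, 150 mm from the pivot to the stand's -y (right). Clockwise from above raises the board's right (-y) side, anticlockwise lowers it: 0.03 rad of tilt per rad of knob. It stands on a cradle that leans with the near side (up to 3 degrees). It needs 2.1 to 3.1 rad at the start.
- bar_long: loose light wood brace bar, 24 mm wide (x), 160 mm long (y), 18 mm high (z), lying on the bench; origin at the centre of its underside.
- bar_short: loose light wood brace bar, 24 mm wide (x), 110 mm long (y), 18 mm high (z), lying on the bench; origin at the centre of its underside.
- block: bystander: dark wooden block, 45 mm cube; origin under it
- glue: bystander: white glue bottle, 56 mm thick, 150 mm tall; origin under it
- chisel: bystander: screwdriver-like hand tool with wooden handle, 200 mm, lying; origin under it
- brush: bystander: brush, 170 mm, lying; origin under it
- bowl: bystander: white ceramic bowl, 100 mm wide, 45 mm high; origin under it
- plane: bystander: small hand plane, 160 x 50 mm, 65 mm high; origin under it
- tape: bystander: black tape dispenser, 130 x 50 mm, 81 mm high; origin under it
Things that resemble listed ones, but are neither listed nor needed, are in the scene too. What is shaped like the bar_long but turquoise is not meant.

How it is judged:
By the outcome, as a careful person would: the job done as asked, in the order asked, and still so for the second after the job is handed in, with the robot touching nothing.
It also fails if it takes over 72 s, if anything falls off the work surface, if the arm or the gripper's body presses on something with over 40 N, if the wrist force passes 120 N, or if a joint passes its speed limit or range.

## Working session

There is one attempt and no reset: what is moved stays moved. The work goes in short steps, Python scripts to look and compute and a tool call to move; the robot and the scene stay as the last step left them, time stands still between calls to the robot, and variables do not carry over. Pictures are saved under pics/ and viewed, at most 12 in all, crops included, and the job is handed in when it is done.

Besides the shell and the picture viewer there is one more tool, called after "Request:" as a command line: name --pt "numbers of a row" for each row, then --argument value for the rest. apply_moves: Moves the arm, as the interface text tells. Its arguments: {"type":"object","properties":{"increments":{"type":"array"},"grip_force":{"type":"number"}},"required":["increments"]}

```bash
mkdir -p pics; ls; python3 - <<'E'
from station import sensors,get_image,job,r
import cv2,numpy as np
print(sensors.state(), r.tcp_to_grasp)
for n in ("scene","top"):
    d=get_image(n); cv2.imwrite(f"pics/{n}0.png",d["color"]); np.save(f"pics/{n}0.npy",d,allow_pickle=True)
    print(n,{k:(np.round(v,4).tolist() if k!='color' else 0) for k,v in d.items()})
d=get_image("wrist");print(np.round(d["T_tool_cam"],4).tolist(),d["fx"],d["cx"],d["cy"],d["D"])
E
```

```text
pics
{'clock': 0.0, 'joint_pos': array([ 1.13800109e+00,  5.33396507e-02,  1.61431722e+00, -1.41847679e-05,
        1.47596549e+00, -1.18999694e-01]), 'joint_vel': array([-0.00210021,  0.00139999, -0.00153586, -0.00133426,  0.00116027,
        0.00085214]), 'joint_efforts': array([ 4.78636084e-04, -3.93655729e+01, -3.70189083e+01, -1.59511819e-04,
        6.89987792e-03, -1.56585077e-05]), 'tool_pos': array([0.19265912, 0.59390917, 0.2300598 ]), 'ee_rot': array([-4.90802450e-01, -3.10246990e+00,  3.07318913e-03]), 'ft_force': array([-0.42974483,  0.46141127, -0.49647044]), 'moment': array([-0.01972284, -0.0004765 ,  0.01261349]), 'grip_force': 0.0, 'opening': 0.9993304944503019} 0.0187
scene {'color': 0, 'fx': 389.5799, 'fy': 389.5799, 'cx': 310.4344, 'cy': 204.5293, 'D': [0.0125, 0.0, 0.0, 0.0, 0.0], 'cam_to_world': [[0.6511, -0.6319, 0.4204, 1.0107], [0.7588, 0.5298, -0.3789, -0.3272], [0.0167, 0.5657, 0.8244, 1.0197], [0.0, 0.0, 0.0, 1.0]]}
top {'color': 0, 'fx': 498.4336, 'fy': 498.4336, 'cx': 317.4208, 'cy': 201.6393, 'D': [-0.1549, 0.0, 0.0, 0.0, 0.0], 'cam_to_world': [[-0.0256, 0.99, -0.1391, 0.2815], [-0.9997, -0.0257, 0.0012, 0.0861], [-0.0024, 0.1391, 0.9903, 1.9095], [0.0, 0.0, 0.0, 1.0]]}
[[0.0005, 0.9457, 0.3251, 0.0836], [1.0, -0.0005, -0.0, 0.0006], [0.0002, 0.3251, -0.9457, -0.1429], [0.0, 0.0, 0.0, 1.0]] 294.35741179882865 320.1489634518574 202.9619020215552 [-0.0546482  0.         0.         0.         0.       ]
```

View pics/top0.png

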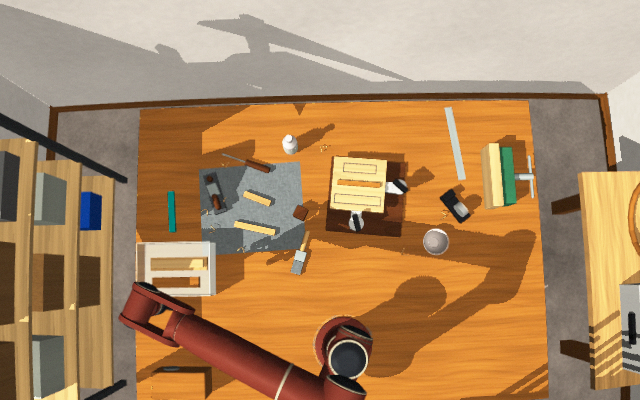

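View pics/scene0.png

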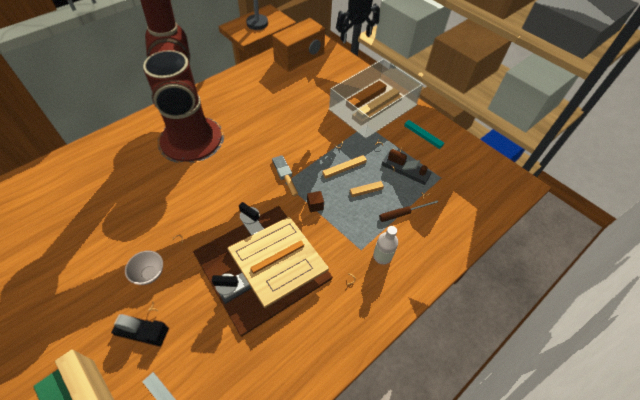

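```bash
cat > h.py <<'E'
import cv2,numpy as np
from scipy.spatial.transform import Rotation as R
F=np.diag([1.,-1,-1])
def K(d): return np.array([[d["fx"],0,d["cx"]],[0,d["fy"],d["cy"]],[0,0,1.]])
def c2w(d,st=None):
    if "cam_to_world" in d: return np.array(d["cam_to_world"])
    T=np.eye(4);T[:3,:3]=R.from_rotvec(st["ee_rot"]).as_matrix();T[:3,3]=st["tool_pos"]
    return T@d["T_tool_cam"]
def rays(d,T,px):
    u=cv2.undistortPoints(np.float64(px).reshape(-1,1,2),K(d),np.array(d["D"])).reshape(-1,2)
    v=np.c_[u,np.ones(len(u))]@F@T[:3,:3].T
    return T[:3,3],v
def plane(d,T,px,z):
    o,v=rays(d,T,px); return o+v*((z-o[2])/v[:,2])[:,None]
def proj(d,T,P):
    c=(np.atleast_2d(P)-T[:3,3])@T[:3,:3]@F
    return cv2.projectPoints(c,np.zeros(3),np.zeros(3),K(d),np.array(d["D"]))[0].reshape(-1,2)
def snap(name):
    from station import sensors,get_image
    st=sensors.state(); d=get_image("wrist"); d=dict(d); d["T"]=c2w(d,st)
    cv2.imwrite(f"pics/{name}.png",d["color"]); np.save(f"pics/{name}.npy",d,allow_pickle=True); return d
def load(n): return np.load(f"pics/{n}.npy",allow_pickle=True).item()
def rect(d,T,mask,z):
    "min area rect in world plane z of each blob: centre,size,angle of long axis"
    out=[]
    for c in cv2.findContours(mask,cv2.RETR_EXTERNAL,cv2.CHAIN_APPROX_NONE)[0]:
        if cv2.contourArea(c)<60: continue
        p=plane(d,T,c.reshape(-1,2).astype(float),z)[:,:2]
        b=cv2.boxPoints(cv2.minAreaRect((p*1000).astype(np.float32)))
        e=[b[1]-b[0],b[2]-b[1]]; L=max(e,key=np.linalg.norm)
        out.append((b.mean(0).round(1),sorted([round(float(np.linalg.norm(x)),1) for x in e]),round(float(np.degrees(np.arctan2(L[1],L[0]))%180),1),np.round(c.reshape(-1,2).mean(0)),cv2.contourArea(c)))
    return out
E
python3 - <<'E'
from h import *
for n in("top","scene"):
    d=load(n+"0");T=c2w(d);hsv=cv2.cvtColor(d["color"],cv2.COLOR_BGR2HSV)
    m=cv2.inRange(hsv,(12,40,130),(32,165,255))
    m[:, :170]=0 if n=="top" else m[:, :170]
    for z in (.018,.07):
        print(n,z)
        for o in rect(d,T,m,z): print(o)
d=load("top0");T=c2w(d)
print("knobs guess",plane(d,T,[[356,217],[398,186]],.12).round(3))
print("tool R",R.from_rotvec([-4.90802450e-01, -3.10246990e+00,  3.07e-3]).as_matrix().round(3).tolist())
E
```

```text
top 0.018
(array([-48.1, -13.2], dtype=float32), [141.6, 145.7], 88.3, array([348., 357.]), 155.5)
(array([ -87.9, -865.4], dtype=float32), [156.9, 337.0], 179.9, array([566., 359.]), 1499.0)
(array([ 135.2, -816.8], dtype=float32), [54.8, 73.8], 176.7, array([551., 301.]), 120.5)
(array([295.4, 565.4], dtype=float32), [178.5, 196.5], 0.1, array([192., 270.]), 1375.5)
(array([397.1, 134.9], dtype=float32), [21.6, 80.4], 160.3, array([304., 241.]), 71.5)
(array([452.2, 328.6], dtype=float32), [25.9, 162.1], 76.5, array([254., 228.]), 230.0)
(array([  444.8, -1226.6], dtype=float32), [25.2, 212.0], 173.6, array([637., 218.]), 171.0)
(array([566.4, 317.5], dtype=float32), [26.4, 112.1], 67.5, array([257., 198.]), 164.5)
(array([612. , -74.6], dtype=float32), [209.0, 210.2], 84.2, array([358., 184.]), 2764.0)
(array([ 634.5, -606.6], dtype=float32), [85.7, 260.9], 0.1, array([492., 177.]), 1168.0)
(array([  371.6, -1069.2], dtype=float32), [486.4, 1261.0], 10.9, array([586., 210.]), 12310.0)
top 0.07
(array([-39. , -10.5], dtype=float32), [137.7, 141.7], 88.3, array([348., 357.]), 155.5)
[... 3031 characters left out ...]
ray([572., 118.]), 109.0)
(array([308.5, 602.8], dtype=float32), [144.8, 264.8], 88.8, array([373.,  95.]), 913.0)
(array([182.9, 617.2], dtype=float32), [26.8, 219.9], 89.8, array([351.,  77.]), 95.5)
(array([-328.7,  105.4], dtype=float32), [141.1, 167.6], 66.9, array([165.,  68.]), 93.0)
(array([ 764.2, 1669.6], dtype=float32), [26.8, 254.2], 97.2, array([630.,  42.]), 117.5)
(array([409.3, 974.1], dtype=float32), [318.7, 844.7], 0.2, array([464.,  86.]), 3261.0)
(array([ 402. , 1516.4], dtype=float32), [365.0, 687.9], 0.8, array([534.,  32.]), 1860.0)
knobs guess [[ 0.473 -0.054  0.12 ]
 [ 0.583 -0.212  0.12 ]]
tool R [[-0.951, 0.309, -0.001], [0.309, 0.951, -0.002], [0.0, -0.002, -1.0]]
```

Request:
apply_moves --pt "0 0 0 -0.148 -0.179 -0.014 1" --pt "0 0 0 -0.148 -0.179 -0.014 1" --pt "0 0 0 -0.148 -0.179 -0.014 1" --pt "0 0 0 -0.148 -0.179 -0.014 1" --pt "0 0 0 -0.148 -0.179 -0.014 1" --pt "0 0 0 -0.148 -0.179 -0.014 1"

```text
clock: 0.65
tool_pos: [0.279, 0.3756, 0.2451]
ee_rot: [0.493, 3.102, -0.001]
ft_force: [1.0, 0.3, 0.4]
opening: 1.001
grip_force: 0.0
```

Request:
apply_moves --pt "0 0 0 -0.148 -0.179 -0.014 1" --pt "0 0 0 -0.148 -0.179 -0.014 1" --pt "0 0 0 -0.148 -0.179 -0.014 1" --pt "0 0 0 -0.148 -0.179 -0.014 1" --pt "0 0 0 -0.148 -0.179 -0.014 1" --pt "0 0 0 -0.148 -0.179 -0.014 1"

```text
clock: 1.15
tool_pos: [0.3646, 0.1596, 0.2595]
ee_rot: [0.495, 3.101, -0.001]
ft_force: [-0.5, 0.9, 0.5]
opening: 0.997
grip_force: 0.0
```

Request:
apply_moves --pt "0 0 -0.061 -0.148 -0.179 -0.014 1" --pt "0 0 -0.061 -0.148 -0.179 -0.014 1" --pt "0 0 -0.061 -0.148 -0.179 -0.014 1" --pt "0 0 -0.061 -0.148 -0.179 -0.014 1" --pt "0 0 -0.061 -0.148 -0.179 -0.014 1" --pt "0 0 -0.061 -0.148 -0.179 -0.014 1" --pt "0 0 -0.061 -0.148 -0.179 -0.014 1"

```text
clock: 1.73
tool_pos: [0.4506, -0.0583, 0.2733]
ee_rot: [0.202, 3.135, -0.003]
ft_force: [-0.7, -0.3, -0.9]
opening: 0.997
grip_force: 0.0
```

```bash
python3 - <<'E'
from h import *
from station import sensors
d=snap("w1");s=sensors.state();print(s["clock"],s["tool_pos"],s["joint_pos"].round(3),d["T"].round(3).tolist())
E
```

```text
1.7833 [ 0.44980069 -0.05588755  0.27298855] [-0.288 -0.397  1.94  -0.     1.6   -1.732] [[0.128, -0.938, -0.322, 0.368], [0.992, 0.12, 0.044, -0.047], [-0.002, -0.325, 0.946, 0.416], [0.0, 0.0, 0.0, 1.0]]
```

View pics/w1.png

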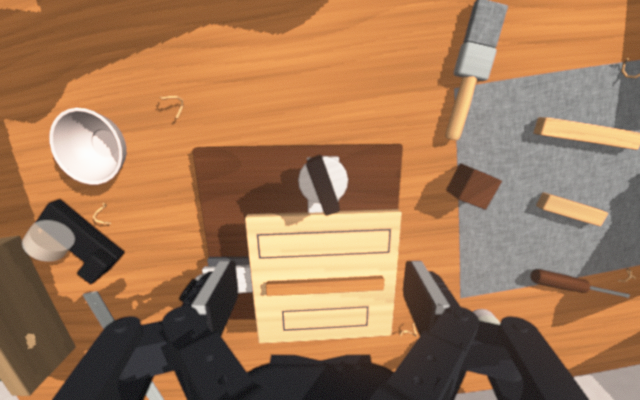

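```bash
cat >> h.py <<'E'
from scipy.optimize import least_squares
OBJ={"long":(-.06,.0845),"short":(.06,.0595)}
def outlines(d,dbg=None):
    "inner-contour corners (subpixel line fits) of the two outlines, image px, upsampled"
    g=cv2.resize(d["color"],None,fx=4,fy=4,interpolation=cv2.INTER_CUBIC)
    hsv=cv2.cvtColor(g,cv2.COLOR_BGR2HSV)
    m=cv2.inRange(hsv,(10,30,170),(35,165,255))
    cs,h=cv2.findContours(m,cv2.RETR_CCOMP,cv2.CHAIN_APPROX_NONE)
    out=[]
    for c in cs:
        a=cv2.contourArea(c)
        if a<4000: continue
        w,hh=cv2.minAreaRect(c)[1]; 
        if a/(w*hh)<.8: continue
        ap=cv2.approxPolyDP(c,.03*cv2.arcLength(c,True),True)
        if len(ap)!=4: continue
        ap=ap.reshape(4,2).astype(float); p=c.reshape(-1,2).astype(float); L=[]
        for i in range(4):
            A,B=ap[i],ap[(i+1)%4]; e=B-A; n=np.linalg.norm(e); e/=n
            t=(p-A)@e; dist=abs((p-A)@[-e[1],e[0]])
            q=p[(t>.12*n)&(t<.88*n)&(dist<8)]
            vx,vy,x,y=cv2.fitLine(q.astype(np.float32),cv2.DIST_HUBER,0,.01,.01).ravel(); L.append(np.cross([x,y,1],[x+vx,y+vy,1]))
        cor=np.array([np.cross(L[i-1],L[i]) for i in range(4)]); cor=cor[:,:2]/cor[:,2:]
        out.append(((cor+.5)/4-.5,a/16,a/(w*hh)))
    return out
def boardpose(views,obs,x0):
    "views [(d,T)], obs [[(obj pts Nx3, px Nx2)..]]; params: rotvec(world), t of board_top"
    def f(x):
        Rm=R.from_rotvec(x[:3]).as_matrix()
        return np.concatenate([(proj(d,T,o@Rm.T+x[3:])-p).ravel() for (d,T),(o,p) in zip(views,obs)])
    s=least_squares(f,x0,loss="soft_l1"); return s.x,np.sqrt(np.mean(f(s.x)**2))
def tilts(x):
    Rm=R.from_rotvec(x[:3]).as_matrix(); yaw=np.arctan2(Rm[1,0],Rm[0,0]); n=R.from_euler("z",-yaw).as_matrix()@Rm[:,2]
    # near side raised -> normal leans +x ; right(-y) raised -> normal leans +y
    return yaw,n[0],n[1]
def assign(d,T,quads,x0):
    "match each of the two outlines' corners to object corners by nearest projection from x0"
    O=[];P=[]
    Rm=R.from_rotvec(x0[:3]).as_matrix()
    for cx,hy in OBJ.values():
        o=np.array([[cx+sx*.015,sy*hy,0] for sx in(-1,1) for sy in(-1,1)]); pr=proj(d,T,o@Rm.T+x0[3:])
        best=min(quads,key=lambda q:sum(np.linalg.norm(q[0]-a,axis=1).min() for a in pr))
        for oo,a in zip(o,pr):
            k=np.linalg.norm(best[0]-a,axis=1).argmin(); O.append(oo);P.append(best[0][k])
    return np.array(O),np.array(P)
def fit(names,x0=None):
    x0=np.r_[0,0,np.radians(-6.5),.602,-.071,.07] if x0 is None else x0
    V=[];B=[]
    for n in names:
        d=load(n);T=d["T"] if "T" in d else c2w(d);V.append((d,T));B.append(assign(d,T,outlines(d),x0))
    return boardpose(V,B,x0)
E
python3 - <<'E'
from h import *
d=load("w1")
for q in outlines(d): print(q[0].round(1).tolist(),q[1:])
x,e=fit(["w1"]);print(x.round(4),e,np.degrees(tilts(x)))
# near knob: dark mask near (323,183)
g=cv2.cvtColor(d["color"],cv2.COLOR_BGR2GRAY); m=(g<45).astype(np.uint8)*255
M=np.zeros_like(m);M[150:222,295:350]=m[150:222,295:350]
for o in rect(d,d["T"],M,.122):print(o)
M=np.zeros_like(m);M[262:315,175:236]=m[262:315,175:236]
for o in rect(d,d["T"],M,.122):print(o)
E
```

```text
[[542.3, 208.6], [600.9, 226.4], [609.8, 211.5], [550.3, 193.2]] (1040.4375, 0.9111013319566897)
[[540.1, 134.2], [639.4, 149.4], [639.4, 131.8], [546.0, 115.4]] (1799.0, 0.9221862856934235)
[-9.16700000e-01 -2.58900000e-01 -2.89100000e-01  1.13091601e+05
  1.86733097e+05 -2.41306333e+05] 4.852612346233772e-05 [ -8.22218575 -12.07399097  44.97607229]
(array([ 563.4, -229.9], dtype=float32), [25.9, 75.2], 150.2, array([191., 296.]), 438.5)
(array([ 565.6, -184.5], dtype=float32), [30.5, 82.5], 143.7, array([225., 292.]), 879.5)
```

```bash
python3 - <<'E'
s=open('h.py').read()
s=s.replace('''    m=cv2.inRange(hsv,(10,30,170),(35,165,255))
    cs''','''    gr=cv2.cvtColor(g,cv2.COLOR_BGR2GRAY)
    m=cv2.adaptiveThreshold(gr,255,cv2.ADAPTIVE_THRESH_MEAN_C,cv2.THRESH_BINARY,61,-0+12)
    m&=cv2.inRange(gr,100,255)
    cs''')
open('h.py','w').write(s)
E
python3 - <<'E'
from h import *
d=load("w1")
g=cv2.cvtColor(d["color"],cv2.COLOR_BGR2GRAY)
print(g[228:264,320].tolist(),g[310,277:292].tolist())
print(g[183,295:352].tolist())
for q in outlines(d): print(q[0].round(1).tolist(),q[1:])
E
```

```text
[223, 221, 210, 178, 151, 184, 221, 231, 234, 233, 233, 233, 232, 232, 231, 230, 229, 229, 228, 226, 223, 222, 224, 226, 228, 224, 191, 160, 192, 224, 231, 232, 231, 231, 231, 231] [227, 227, 227, 224, 216, 199, 191, 193, 186, 180, 177, 176, 174, 167, 166]
[67, 61, 70, 90, 132, 153, 162, 160, 162, 163, 159, 161, 160, 160, 165, 160, 148, 117, 82, 58, 56, 57, 57, 58, 56, 58, 59, 56, 57, 61, 60, 60, 56, 57, 59, 78, 132, 198, 233, 239, 239, 238, 239, 239, 238, 238, 238, 238, 237, 238, 236, 217, 163, 109, 87, 83, 84]
[[365.5, 308.0], [283.9, 312.5], [285.0, 328.0], [365.1, 323.3]] (1251.75, 0.9474155855459852)
[[388.2, 230.9], [258.7, 236.0], [260.9, 256.0], [386.6, 250.3]] (2512.78125, 0.9549214839824082)
[[369.0, 304.7], [367.9, 326.3], [282.0, 331.4], [280.7, 309.6]] (1887.25, 0.9580342644787527)
[[383.5, 275.2], [383.3, 289.7], [258.0, 296.0], [266.2, 280.6]] (1802.75, 0.9169951370081599)
[[391.4, 227.1], [389.8, 253.4], [257.6, 259.2], [255.4, 232.7]] (3524.96875, 0.9590868063426596)
[[458.3, 161.8], [501.4, 180.2], [485.3, 209.5], [443.2, 193.5]] (1591.0625, 0.8365287127521667)
```

```bash
python3 - <<'E'
s=open('h.py').read()
s=s.replace('''        best=min(quads,key=lambda q:sum(np.linalg.norm(q[0]-a,axis=1).min() for a in pr))
        for oo,a in zip(o,pr):
            k=np.linalg.norm(best[0]-a,axis=1).argmin(); O.append(oo);P.append(best[0][k])''','''        cost=lambda q:max(np.linalg.norm(q[0]-a,axis=1).min() for a in pr)
        best=sorted(quads,key=cost)[:2]
        if len(best)<2 or cost(best[1])>30 or abs(best[0][1]/best[1][1]-1)>.7: print("outline missing",cx); continue
        for oo,a in zip(o,pr):
            O.append(oo);P.append(np.mean([q[0][np.linalg.norm(q[0]-a,axis=1).argmin()] for q in best],0))''')
s=s.replace('''        return np.concatenate([(proj(d,T,o@Rm.T+x[3:])-p)''','''        return np.concatenate([(proj(d,T,(o+x[6]*np.c_[np.sign(o[:,0])*np.sign(abs(o[:,0])-.06),np.sign(o[:,1]),0*o[:,0]])@Rm.T+x[3:6])-p)''')
s=s.replace('s=least_squares(f,x0,','s=least_squares(f,np.r_[x0[:6],.0005],')
s=s.replace('+x0[3:])','+x0[3:6])')
s+='''
def knob(d,box,z=.122):
    c=d["color"].astype(int); m=((c.max(2)-c.min(2)<25)&(c.mean(2)<95)).astype(np.uint8)*255
    M=np.zeros_like(m);x0,y0,x1,y1=box;M[y0:y1,x0:x1]=m[y0:y1,x0:x1]
    return rect(d,d["T"],M,z)
'''
open('h.py','w').write(s)
E
python3 - <<'E'
from h import *
d=load("w1")
x,e=fit(["w1"]);print(x.round(4),e,np.degrees(tilts(x)))
for o in knob(d,(285,145,360,225)): print(o)
for o in knob(d,(175,255,237,320)): print(o)
c=d["color"];print(c[183,308],c[183,320],c[183,300])
E
```

```text
[-0.0689 -0.008  -0.1144  0.6019 -0.0711  0.07    0.0016] 0.059654034181797655 [-6.53233594 -0.68079388  3.91284501]
(array([444.7, -56.6], dtype=float32), [17.4, 53.4], 12.2, array([322., 184.]), 693.0)
(array([ 564.5, -204.6], dtype=float32), [63.4, 119.6], 144.9, array([210., 290.]), 1884.5)
[151 158 168] [49 54 68] [144 151 162]
```

Request:
apply_moves --pt "0 0 -0.109 -0.003 0.001 0.1 1" --pt "0 0 -0.109 -0.003 0.001 0.1 1" --pt "0 0 -0.109 -0.003 0.001 0.1 1" --pt "0 0 -0.109 -0.003 0.001 0.13 1" --pt "0 0 -0.109 -0.003 0.001 0.16 1" --pt "0 0 -0.109 -0.003 0.001 0.178 1" --pt "0 0 -0.109 -0.003 0.001 0.178 1"

```text
clock: 2.37
tool_pos: [0.4485, -0.0506, 0.0901]
ee_rot: [0.346, -3.113, -0.006]
ft_force: [-0.7, 0.9, -0.0]
opening: 1.004
grip_force: 0.0
```

Request:
apply_moves --pt "0 0 0 0 0 0 -1" --pt "0 0 0 0 0 0 -1" --pt "0 0 0 0 0 0 -1" --pt "0 0 0 0 0 0 -1" --pt "0 0 0 0 0 0 -1" --pt "0 0 0 0 0 0 -1" --grip_force 40

```text
clock: 2.87
tool_pos: [0.4541, -0.0553, 0.0971]
ee_rot: [-0.346, 3.119, -0.012]
ft_force: [1.8, -9.5, 1.5]
opening: 0.204
grip_force: 44.7
```

Request:
apply_moves --pt "0 0 0.03 0 0 0 -1" --pt "0 0 0.06 0 0 0 -1" --pt "0 0 0.09 0 0 0 -1" --pt "0 0 0.12 0 0 0 -1" --pt "0 0 0.127 0 0 0 -1" --pt "0 0 0.127 0 0 0 -1" --pt "0 0 0.127 0 0 0 -1"

```text
clock: 3.45
tool_pos: [0.4542, -0.0561, 0.0971]
ee_rot: [0.281, 3.124, -0.011]
ft_force: [1.2, -11.2, 0.4]
opening: 0.2
grip_force: 44.3
```

Request:
apply_moves --pt "0 0 0 0 0 0 1" --pt "0 0 0 0 0 0 1" --pt "0 0 0 0 0 0 1" --pt "0 0 0 0 0 -0.08 1" --pt "0 0 0 0 0 -0.12 1" --pt "0 0 0 0 0 -0.15 1" --pt "0 0 0 0 0 -0.18 1" --pt "0 0 0 0 0 -0.18 1"

```text
clock: 4.12
tool_pos: [0.4549, -0.053, 0.2832]
ee_rot: [0.278, 3.118, -0.003]
ft_force: [-0.3, -0.2, 0.6]
opening: 1.002
grip_force: 0.0
```

```bash
python3 - <<'E'
from h import *
from station import sensors
d=snap("w2");s=sensors.state();print(s["clock"],s["tool_pos"],s["joint_pos"].round(3),R.from_rotvec(s["ee_rot"]).as_matrix().round(4).tolist())
x,e=fit(["w2"]);print(x.round(4),e,np.degrees(tilts(x)))
for o in knob(d,(265,125,400,245)): print(o)
E
```

```text
4.1667 [ 0.45532484 -0.05319995  0.28367118] [-0.279 -0.397  1.922  0.     1.603 -1.672] [[-0.9841, 0.1772, 0.0122], [0.1772, 0.9842, -0.0032], [-0.0126, -0.001, -0.9999]]
[-0.0678  0.0021 -0.1132  0.6023 -0.0712  0.0698  0.0016] 0.0824901508970083 [-6.48739172 -0.10199673  3.87909252]
(array([448.4, -55.2], dtype=float32), [15.6, 58.0], 170.1, array([318., 180.]), 595.5)
```

Request:
apply_moves --pt "0 0 0 -0.094 -0.153 0 1" --pt "0 0 0 -0.094 -0.153 0 1" --pt "0 0 0 -0.094 -0.153 0 1" --pt "0 0 0 -0.094 -0.153 0 1" --pt "0 0 0 -0.094 -0.153 0 1" --pt "0 0 0 -0.094 -0.153 0 1" --pt "0 0 0 -0.094 -0.153 0 1" --pt "0 0 0 -0.094 -0.153 0 1"

```text
clock: 4.83
tool_pos: [0.5175, -0.2187, 0.2746]
ee_rot: [-0.279, -3.128, -0.002]
ft_force: [-0.4, 0.3, 1.5]
opening: 1.001
grip_force: 0.0
```

```bash
python3 - <<'E'
from h import *
from station import sensors
d=snap("w3");s=sensors.state();print(s["clock"],s["tool_pos"],s["joint_pos"].round(3),R.from_rotvec(s["ee_rot"]).as_matrix().round(4).tolist())
x,e=fit(["w3"]);print(x.round(4),e,np.degrees(tilts(x)))
p=proj(d,d["T"],[[.585,-.2215,.122]])[0].astype(int);print(p)
for o in knob(d,(p[0]-45,p[1]-45,p[0]+45,p[1]+45)): print(o)
E
```

```text
4.8833 [ 0.5175385  -0.21851634  0.27496039] [-0.532 -0.12   1.709  0.     1.553 -1.926] [[-0.9843, 0.1764, -0.0005], [0.1764, 0.9843, 0.0008], [0.0006, 0.0007, -1.0]]
outline missing 0.06
[-0.0511  0.0178 -0.1089  0.6028 -0.0697  0.0657  0.0019] 0.021808351814171744 [-6.26405717  0.8584002   2.97487537]
[327 244]
(array([ 573.9, -224.1], dtype=float32), [31.1, 75.2], 35.1, array([324., 234.]), 948.0)
(array([ 539.1, -203.6], dtype=float32), [5.0, 55.2], 82.0, array([337., 203.]), 98.5)
```

View pics/w3.png

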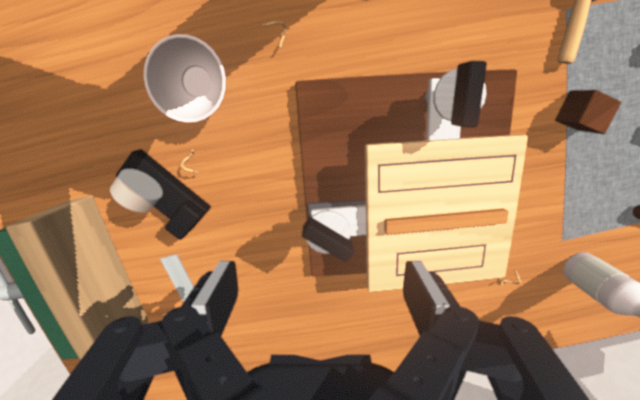

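```bash
python3 - <<'E'
from h import *
d=load("w3");T=d["T"]
c=d["color"]
for p in [(328,240),(340,246),(312,262),(330,285),(310,180)]: print(p,c[p[1],p[0]])
hsv=cv2.cvtColor(c,cv2.COLOR_BGR2HSV)
for S in (70,90,110):
    m=((hsv[...,1]<S)&(hsv[...,2]<90)).astype(np.uint8)*255
    M=np.zeros_like(m);M[205:275,290:367]=m[205:275,290:367]
    M=cv2.morphologyEx(M,cv2.MORPH_OPEN,np.ones((3,3)))
    for o in rect(d,T,M,.122): print(S,o)
p=plane(d,T,[[311,219],[353,240],[304,237],[346,261]],.122);print(p.round(3),np.degrees(np.arctan2(*(p[0]-p[1])[1::-1])),np.degrees(np.arctan2(*(p[2]-p[3])[1::-1])))
E
python3 -c "
import cv2;i=cv2.imread('pics/w3.png')[195:285,280:380];cv2.imwrite('pics/w3c.png',cv2.resize(i,None,fx=6,fy=6,interpolation=2))"
```

```text
(328, 240) [50 57 69]
(340, 246) [54 59 73]
(312, 262) [ 51  78 124]
(330, 285) [ 57  99 151]
(310, 180) [ 52  77 124]
90 (array([ 580.4, -219.1], dtype=float32), [23.1, 59.4], 46.8, array([328., 239.]), 825.0)
110 (array([ 579.6, -220.1], dtype=float32), [24.9, 64.1], 47.7, array([327., 239.]), 972.0)
[[ 0.551 -0.234  0.122]
 [ 0.584 -0.193  0.122]
 [ 0.571 -0.246  0.122]
 [ 0.609 -0.204  0.122]] -128.63772863583947 -132.70961464485345
```

View pics/w3c.png

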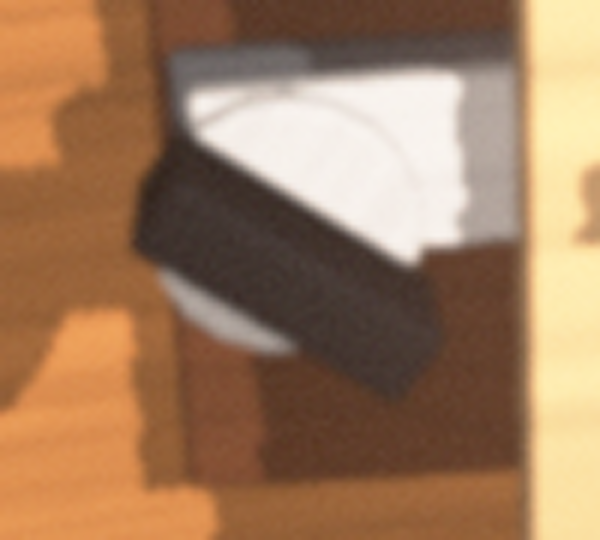

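Request:
apply_moves --pt "0 0 0.3 -0.067 0.009 0 1" --pt "0 0 0.3 -0.067 0.009 0 1" --pt "0 0 0.3 -0.067 0.009 0 1" --pt "0 0 0.3 -0.067 0.009 0 1" --pt "0 0 0.3 -0.067 0.009 0 1" --pt "0 0 0.3 -0.067 0.009 0 1" --pt "0 0 0.3 -0.067 0.009 0 1" --pt "0 0 0.3 -0.067 0.009 0 1"

```text
clock: 5.55
tool_pos: [0.5853, -0.2212, 0.2757]
ee_rot: [1.674, 2.658, 0.0]
ft_force: [0.5, -0.2, -0.7]
opening: 0.999
grip_force: 0.0
```

Request:
apply_moves --pt "0 0 0.3 0 0 0.08 1" --pt "0 0 0.3 0 0 0.08 1" --pt "0 0 0.3 0 0 0.08 1" --pt "0 0 0.3 0 0 0.08 1" --pt "0 0 0.3 0 0 0.08 1" --pt "0 0 0.3 0 0 0.08 1" --pt "0 0 0.3 0 0 0.08 1" --pt "0 0 0.3 0 0 0.08 1"

```text
clock: 6.22
tool_pos: [0.5853, -0.2213, 0.1958]
ee_rot: [2.699, 1.608, 0.001]
ft_force: [-0.3, 0.7, 0.1]
opening: 1.0
grip_force: 0.0
```

Request:
apply_moves --pt "0 0 0.082 0 0 0 1" --pt "0 0 0.082 0 0 0.01 1" --pt "0 0 0.082 0 0 0.01 1" --pt "0 0 0.082 0 0 0.01 1"

```text
clock: 6.55
tool_pos: [0.5849, -0.2216, 0.1849]
ee_rot: [-2.877, -1.258, 0.001]
ft_force: [0.3, 0.6, 0.3]
opening: 0.998
grip_force: 0.0
```

```bash
python3 - <<'E'
from station import sensors
from h import *
s=sensors.state();M=R.from_rotvec(s["ee_rot"]).as_matrix();print(s["clock"],s["tool_pos"],s["joint_pos"].round(3),M.round(4).tolist(),np.degrees(np.arctan2(M[1,0],M[0,0])))
E
```

```text
6.55 [ 0.58486619 -0.22155268  0.18492629] [-0.481  0.086  1.656  0.     1.401  0.265] [[0.6789, 0.7342, -0.0011], [0.7342, -0.6789, 0.0008], [-0.0002, -0.0013, -1.0]] 47.24046800732786
```

Request:
apply_moves --pt "0 0 0 0 0 0.035 1" --pt "0 0 0 0 0 0.065 1" --pt "0 0 0 0 0 0.089 1" --pt "0 0 0 0 0 0.089 1" --pt "0 0 0 0 0 0.089 1"

```text
clock: 6.97
tool_pos: [0.5845, -0.2221, 0.0953]
ee_rot: [-2.877, -1.255, 0.003]
ft_force: [0.2, -0.8, 0.5]
opening: 1.003
grip_force: 0.0
```

Request:
apply_moves --pt "0 0 0 0 0 0 -1" --pt "0 0 0 0 0 0 -1" --pt "0 0 0 0 0 0 -1" --pt "0 0 0 0 0 0 -1" --pt "0 0 0 0 0 0 -1" --pt "0 0 0 0 0 0 -1"

```text
clock: 7.47
tool_pos: [0.5846, -0.2221, 0.0977]
ee_rot: [-2.878, -1.251, 0.003]
ft_force: [-4.9, 5.7, 1.9]
opening: 0.202
grip_force: 41.0
```

Request:
apply_moves --pt "0 0 -0.03 0 0 0 -1" --pt "0 0 -0.06 0 0 0 -1" --pt "0 0 -0.09 0 0 0 -1" --pt "0 0 -0.12 0 0 0 -1" --pt "0 0 -0.15 0 0 0 -1" --pt "0 0 -0.18 0 0 0 -1"

```text
clock: 7.97
tool_pos: [0.5845, -0.222, 0.0976]
ee_rot: [-2.409, -2.01, 0.001]
ft_force: [-6.6, 5.1, 8.1]
opening: 0.201
grip_force: 42.1
```

Request:
apply_moves --pt "0 0 -0.03 0 0 0 -1" --pt "0 0 -0.06 0 0 0 -1" --pt "0 0 -0.09 0 0 0 -1" --pt "0 0 -0.12 0 0 0 -1" --pt "0 0 -0.15 0 0 0 -1" --pt "0 0 -0.18 0 0 0 -1"

```text
clock: 8.47
tool_pos: [0.5845, -0.222, 0.0976]
ee_rot: [-1.753, -2.602, -0.001]
ft_force: [-7.0, 4.8, 8.7]
opening: 0.207
grip_force: 42.2
```

Request:
apply_moves --pt "0 0 -0.03 0 0 0 -1" --pt "0 0 -0.06 0 0 0 -1" --pt "0 0 -0.09 0 0 0 -1" --pt "0 0 -0.12 0 0 0 -1" --pt "0 0 -0.15 0 0 0 -1" --pt "0 0 -0.18 0 0 0 -1"

```text
clock: 8.97
tool_pos: [0.5844, -0.222, 0.0975]
ee_rot: [-0.957, -2.988, -0.002]
ft_force: [-6.9, 4.9, 8.3]
opening: 0.203
grip_force: 42.2
```

Request:
apply_moves --pt "0 0 -0.03 0 0 0 -1" --pt "0 0 -0.06 0 0 0 -1" --pt "0 0 -0.09 0 0 0 -1" --pt "0 0 -0.12 0 0 0 -1" --pt "0 0 -0.15 0 0 0 -1" --pt "0 0 -0.18 0 0 0 -1" --pt "0 0 -0.18 0 0 0 -1" --pt "0 0 -0.18 0 0 0 -1"

```text
clock: 9.63
tool_pos: [0.5843, -0.2221, 0.0975]
ee_rot: [-0.092, -3.137, -0.004]
ft_force: [-6.7, 3.8, 7.9]
opening: 0.204
grip_force: 42.2
```

Request:
apply_moves --pt "0 0 0 0 0 0 1" --pt "0 0 0 0 0 0 1" --pt "0 0 0 0 0 0 1" --pt "0 0 0 0 0 -0.05 1" --pt "0 0 0 0 0 -0.09 1" --pt "0 0 0 0 0 -0.13 1" --pt "0 0 0 0 0 -0.17 1" --pt "0 0 0 0 0 -0.19 1"

```text
clock: 10.3
tool_pos: [0.5868, -0.2239, 0.2927]
ee_rot: [0.093, 3.133, -0.006]
ft_force: [0.9, -0.9, 1.7]
opening: 1.001
grip_force: 0.0
```

```bash
python3 - <<'E'
from station import sensors
from h import *
s=sensors.state();M=R.from_rotvec(s["ee_rot"]).as_matrix();print(s["clock"],s["tool_pos"],s["joint_pos"].round(3),M.round(4).tolist(),np.degrees(np.arctan2(M[1,0],M[0,0])))
E
```

```text
10.3 [ 0.58684889 -0.2238756   0.29274841] [-0.483  0.026  1.539 -0.     1.569 -1.994] [[-0.9982, 0.0593, 0.0071], [0.0593, 0.9982, -0.0037], [-0.0073, -0.0033, -1.0]] 176.60184147310133
```

Request:
apply_moves --pt "0 0 0 0.096 0.159 0 1" --pt "0 0 0 0.096 0.159 0 1" --pt "0 0 0 0.096 0.159 0 1" --pt "0 0 0 0.096 0.159 0 1" --pt "0 0 0 0.096 0.159 0 1" --pt "0 0 0 0.096 0.159 0 1" --pt "0 0 0 0.096 0.159 0 1" --pt "0 0 0 0.096 0.159 0 1"

```text
clock: 10.97
tool_pos: [0.4994, -0.0592, 0.2863]
ee_rot: [0.093, 3.14, -0.001]
ft_force: [0.6, 0.4, -0.0]
opening: 1.004
grip_force: 0.0
```

```bash
python3 - <<'E'
from h import *
d=snap("w4")
x,e=fit(["w4"]);print(x.round(4),e,np.degrees(tilts(x)))
E
```

```text
Traceback (most recent call last):
  File "h.py", line 86, in fit
    d=load(n);T=d["T"] if "T" in d else c2w(d);V.append((d,T));B.append(assign(d,T,outlines(d),x0))
                                                                                   ~~~~~~~~^^^
  File "h.py", line 56, in outlines
    vx,vy,x,y=cv2.fitLine(q.astype(np.float32),cv2.DIST_HUBER,0,.01,.01).ravel(); L.append(np.cross([x,y,1],[x+vx,y+vy,1]))
              ~~~~~~~~~~~^^^^^^^^^^^^^^^^^^^^^^^^^^^^^^^^^^^^^^^^^^^^^^^
cv2.error: OpenCV(4.12.0) /io/opencv/modules/imgproc/src/linefit.cpp:50: error: (-215:Assertion failed) count > 0 in function 'fitLine2D_wods'
```

Request:
apply_moves --pt "0 0 0.29 -0.095 0.096 0 1" --pt "0 0 0.29 -0.095 0.096 0 1" --pt "0 0 0.29 -0.095 0.096 0 1" --pt "0 0 0.29 -0.095 0.096 0 1" --pt "0 0 0.29 -0.095 0.096 0 1" --pt "0 0 0.29 -0.095 0.096 0 1" --pt "0 0 0.29 -0.095 0.096 0 1" --pt "0 0 0.29 -0.095 0.096 0 1"

```text
clock: 11.68
tool_pos: [0.6004, 0.0304, 0.2855]
ee_rot: [-1.474, -2.773, 0.001]
ft_force: [0.6, 0.8, 0.1]
opening: 1.001
grip_force: 0.0
```

Request:
apply_moves --pt "0 0 0.23 0 0 0 1" --pt "0 0 0.23 0 0 0 1" --pt "0 0 0.23 0 0 0 1" --pt "0 0 0.23 0 0 0 1" --pt "0 0 0.23 0 0 0 1" --pt "0 0 0.23 0 0 0 1" --pt "0 0 0.23 0 0 0 1" --pt "0 0 0.23 0 0 0 1"

```text
clock: 12.35
tool_pos: [0.6001, 0.0305, 0.2858]
ee_rot: [-2.351, -2.083, 0.001]
ft_force: [0.2, 0.3, 0.8]
opening: 0.999
grip_force: 0.0
```

```bash
python3 - <<'E'
from h import *
from station import sensors
d=snap("w5")
for n in (["w4"],["w5"],["w4","w5"]):
    x,e=fit(n);print(x.round(4),e,np.degrees(tilts(x)))
s=sensors.state();M=R.from_rotvec(s["ee_rot"]).as_matrix();print(s["clock"],s["tool_pos"],s["joint_pos"].round(3),M.round(4).tolist())
E
```

```text
Traceback (most recent call last):
  File "h.py", line 86, in fit
    d=load(n);T=d["T"] if "T" in d else c2w(d);V.append((d,T));B.append(assign(d,T,outlines(d),x0))
                                                                                   ~~~~~~~~^^^
  File "h.py", line 56, in outlines
    vx,vy,x,y=cv2.fitLine(q.astype(np.float32),cv2.DIST_HUBER,0,.01,.01).ravel(); L.append(np.cross([x,y,1],[x+vx,y+vy,1]))
              ~~~~~~~~~~~^^^^^^^^^^^^^^^^^^^^^^^^^^^^^^^^^^^^^^^^^^^^^^^
cv2.error: OpenCV(4.12.0) /io/opencv/modules/imgproc/src/linefit.cpp:50: error: (-215:Assertion failed) count > 0 in function 'fitLine2D_wods'
```

```bash
python3 - <<'E'
s=open('h.py').read()
s=s.replace("            vx,vy,x,y=","            if len(q)<5: break\n            vx,vy,x,y=")
s=s.replace("        cor=np.array([np.cross","        if len(L)<4: continue\n        cor=np.array([np.cross")
open('h.py','w').write(s)
E
python3 - <<'E'
from h import *
from station import sensors
for n in (["w4"],["w5"],["w4","w5"]):
    x,e=fit(n);print(x.round(4),e,np.degrees(tilts(x)))
s=sensors.state();M=R.from_rotvec(s["ee_rot"]).as_matrix();print(s["clock"],s["tool_pos"],s["joint_pos"].round(3),M.round(4).tolist())
E
```

```text
[-3.000e-04 -1.300e-03 -1.141e-01  6.019e-01 -7.250e-02  7.000e-02
  1.600e-03] 0.07796891756696467 [-6.53695327 -0.07776907  0.01120061]
[ 7.900e-03  6.000e-04 -1.131e-01  6.016e-01 -7.250e-02  7.070e-02
  1.600e-03] 0.09192444952265379 [-6.47947988  0.05985751 -0.45191811]
[ 4.600e-03 -3.000e-04 -1.128e-01  6.016e-01 -7.260e-02  7.050e-02
  1.600e-03] 0.10154775099092678 [-6.46430164e+00 -3.27934208e-03 -2.61244590e-01]
12.4 [0.59995782 0.03071964 0.28587632] [-0.073 -0.031  1.607 -0.     1.566  0.048] [[0.1207, 0.9927, -0.0006], [0.9927, -0.1207, -0.0001], [-0.0001, -0.0006, -1.0]]
```

Request:
apply_moves --pt "0 0 0 -0.09 0.011 -0.06 1" --pt "0 0 0 -0.09 0.011 -0.06 1" --pt "0 0 0 -0.09 0.011 -0.06 1" --pt "0 0 0 -0.09 0.011 -0.06 1" --pt "0 0 0 -0.09 0.011 -0.06 1" --pt "0 0 0 -0.09 0.011 -0.06 1"

```text
clock: 12.9
tool_pos: [0.5993, -0.0588, 0.3453]
ee_rot: [-2.351, -2.082, 0.001]
ft_force: [0.1, 0.2, -0.2]
opening: 1.001
grip_force: 0.0
```

```bash
python3 -c "
from h import *
snap('w6')"
```

Request:
apply_moves --pt "0 0 0 0.133 -0.066 0.1 1" --pt "0 0 0 0.133 -0.066 0.1 1" --pt "0 0 0 0.133 -0.066 0.1 1" --pt "0 0 0 0.133 -0.066 0.1 1" --pt "0 0 0 0.133 -0.066 0.1 1" --pt "0 0 0 0.133 -0.066 0.1 1" --pt "0 0 0 0.133 -0.066 0.1 1" --pt "0 0 0 0.133 -0.066 0.1 1"

```text
clock: 13.62
tool_pos: [0.5511, 0.0804, 0.2475]
ee_rot: [2.352, 2.081, 0.002]
ft_force: [0.2, -0.7, 0.4]
opening: 0.998
grip_force: 0.0
```

```bash
python3 - <<'E'
from h import *
from station import sensors
snap("w7")
for n in (["w6"],["w7"],["w4","w5","w6","w7"]):
    x,e=fit(n);print(x.round(4),e,np.degrees(tilts(x)))
# scene and top views: board corners? base-plate check skipped
s=sensors.state();M=R.from_rotvec(s["ee_rot"]).as_matrix();print(s["clock"],s["tool_pos"],s["joint_pos"].round(3),M.round(4).tolist())
d=load("w7");T=d["T"];c=cv2.cvtColor(d["color"],cv2.COLOR_BGR2HSV);m=cv2.inRange(c,(12,40,150),(32,170,255))
for z in (.018,):
    for o in rect(d,T,m,z): print(o)
E
```

```text
[ 0.0061 -0.0017 -0.1131  0.6016 -0.0726  0.0706  0.0016] 0.16129515097617245 [-6.4804016  -0.07779632 -0.35591096]
outline missing 0.06
[ 0.0078  0.0231 -0.1134  0.6017 -0.0726  0.0692  0.0017] 0.006399008681642384 [-6.49317471  1.34786377 -0.36932693]
outline missing 0.06
[ 4.800e-03  2.000e-04 -1.130e-01  6.016e-01 -7.260e-02  7.050e-02
  1.600e-03] 0.1286783349846851 [-6.4756353   0.02729448 -0.27273688]
13.6667 [0.55136023 0.0800978  0.24790585] [ 0.011 -0.12   1.754 -0.     1.505  0.134] [[0.1226, 0.9924, 0.0026], [0.9925, -0.1226, -0.0004], [-0.0001, 0.0026, -1.0]]
(array([ 638.7, -259.2], dtype=float32), [18.1, 18.8], 67.1, array([396., 362.]), 60.5)
(array([ 395. , -193.3], dtype=float32), [54.5, 100.7], 105.0, array([245., 346.]), 1042.0)
(array([ -27.7, -242.3], dtype=float32), [141.3, 227.5], 57.8, array([ 26., 366.]), 3901.5)
(array([546.4, 270.1], dtype=float32), [12.1, 25.6], 172.7, array([295.,   5.]), 209.0)
(array([437.4, 270.2], dtype=float32), [24.2, 44.2], 76.8, array([199.,  20.]), 841.5)
(array([523.9,  24.3], dtype=float32), [539.9, 883.7], 172.8, array([312., 174.]), 128874.5)
```

Request:
apply_moves --pt "0 0 0.29 -0.145 0.168 -0.042 1" --pt "0 0 0.29 -0.145 0.168 -0.042 1" --pt "0 0 0.29 -0.145 0.168 -0.042 1" --pt "0 0 0.29 -0.145 0.168 -0.042 1" --pt "0 0 0.29 -0.145 0.168 -0.042 1" --pt "0 0 0.29 -0.145 0.168 -0.042 1" --pt "0 0 0.29 -0.145 0.168 -0.042 1" --pt "0 0 0.29 -0.145 0.168 -0.042 1"

```text
clock: 14.33
tool_pos: [0.7008, -0.0871, 0.2897]
ee_rot: [3.031, 0.821, 0.003]
ft_force: [-1.3, -0.2, -0.9]
opening: 1.0
grip_force: 0.0
```

Request:
apply_moves --pt "0 0 0.21 0 0 0 1" --pt "0 0 0.21 0 0 0 1" --pt "0 0 0.21 0 0 0 1" --pt "0 0 0.21 0 0 0 1" --pt "0 0 0.21 0 0 0 1" --pt "0 0 0.21 0 0 0 1" --pt "0 0 0.21 0 0 0 1" --pt "0 0 0.21 0 0 0 1"

```text
clock: 15.0
tool_pos: [0.6998, -0.085, 0.2894]
ee_rot: [3.135, -0.192, 0.003]
ft_force: [0.6, -0.0, 0.3]
opening: 0.998
grip_force: 0.0
```

```bash
python3 - <<'E'
from h import *
from station import sensors
snap("w8")
for n in (["w8"],["w4","w8"],["w4","w5","w6","w8"]):
    x,e=fit(n);print(x.round(4),e,np.degrees(tilts(x)))
s=sensors.state();M=R.from_rotvec(s["ee_rot"]).as_matrix();print(s["clock"],s["tool_pos"],s["joint_pos"].round(3),M.round(4).tolist())
d=load("w8")
p=proj(d,d["T"],[[.5844,-.2217,.122]])[0].astype(int);print(p)
c=d["color"];hsv=cv2.cvtColor(c,cv2.COLOR_BGR2HSV)
m=((hsv[...,1]<95)&(hsv[...,2]<95)).astype(np.uint8)*255
M=np.zeros_like(m);M[p[1]-45:p[1]+45,p[0]-45:p[0]+45]=m[p[1]-45:p[1]+45,p[0]-45:p[0]+45]
for o in rect(d,d["T"],cv2.morphologyEx(M,cv2.MORPH_OPEN,np.ones((3,3))),.122): print(o)
E
```

```text
outline missing -0.06
[-0.0075 -0.0306 -0.1082  0.6006 -0.0729  0.0658  0.0019] 0.05504752325142491 [-6.19374537 -1.77048646  0.33433259]
outline missing -0.06
[ 3.300e-03 -1.000e-04 -1.132e-01  6.016e-01 -7.260e-02  7.050e-02
  1.600e-03] 0.12182660634012345 [-6.48461508e+00  2.47295255e-03 -1.86486100e-01]
outline missing -0.06
[ 4.700e-03 -5.000e-04 -1.130e-01  6.016e-01 -7.260e-02  7.050e-02
  1.600e-03] 0.13195844353190364 [-6.47592494 -0.0109755  -0.26813683]
15.05 [ 0.69967239 -0.08463921  0.28917075] [-0.226  0.211  1.345 -0.     1.585  1.467] [[0.9925, -0.1221, 0.0013], [-0.1221, -0.9925, -0.0004], [0.0014, 0.0002, -1.0]]
[444 261]
(array([ 549.1, -186.4], dtype=float32), [25.4, 53.9], 5.7, array([414., 292.]), 338.0)
(array([ 544.6, -212.7], dtype=float32), [22.3, 62.8], 23.7, array([434., 289.]), 327.5)
(array([ 586.7, -218.5], dtype=float32), [19.6, 55.7], 174.8, array([442., 259.]), 508.0)
(array([ 642.1, -192.9], dtype=float32), [2.5, 37.5], 82.8, array([420., 221.]), 64.0)
```

```bash
cat >> h.py <<'E'
def fitcal(groups,x0=None):
    "board pose per group of wrist views, shared small camera-mount error"
    x0=np.r_[0,0,np.radians(-6.5),.6016,-.0726,.0705] if x0 is None else x0
    D=[]
    for g,ns in enumerate(groups):
        for n in ns:
            d=load(n);o,p=assign(d,d["T"],outlines(d),x0);D.append((g,d,o,p))
    G=len(groups)
    def f(x):
        c=x[6*G:6*G+6];dl=x[-1];E=np.eye(4);E[:3,:3]=R.from_rotvec(c[:3]).as_matrix();E[:3,3]=c[3:];out=[]
        for g,d,o,p in D:
            b=x[6*g:6*g+6];P=(o+dl*np.c_[np.sign(o[:,0])*np.sign(abs(o[:,0])-.06),np.sign(o[:,1]),0*o[:,0]])@R.from_rotvec(b[:3]).as_matrix().T+b[3:]
            out.append((proj(d,d["T"]@E,P)-p).ravel()/.1)
        return np.concatenate(out+[c[:3]/.005,c[3:]/.002])
    s=least_squares(f,np.r_[np.tile(x0,G),np.zeros(6),.0016],loss="soft_l1",x_scale="jac")
    C=np.linalg.pinv(s.jac.T@s.jac)
    for g in range(G):
        b=s.x[6*g:6*g+6];print(groups[g],b.round(4),"tilt deg",np.degrees(tilts(b)).round(2),"sd",np.degrees(np.sqrt(np.diag(C)[6*g:6*g+2])).round(2))
    print("cam",s.x[6*G:].round(4),"cost",s.cost)
    return s.x
E
python3 - <<'E'
from h import *
fitcal([["w4","w5","w6","w8"]])
fitcal([["w4","w5","w6","w8"],["w1"]])
E
```

```text
outline missing -0.06
['w4', 'w5', 'w6', 'w8'] [ 0.0038 -0.0012 -0.1131  0.6016 -0.0726  0.0707] tilt deg [-6.48 -0.06 -0.22] sd [0.08 0.08]
cam [-0.0015 -0.0014 -0.0005 -0.0006  0.0005  0.0002  0.0016] cost 24.90197452809072
outline missing -0.06
['w4', 'w5', 'w6', 'w8'] [ 0.0038 -0.0012 -0.1131  0.6016 -0.0726  0.0707] tilt deg [-6.48 -0.06 -0.22] sd [0.08 0.08]
['w1'] [-0.0675 -0.0094 -0.1144  0.6018 -0.0712  0.0706] tilt deg [-6.53 -0.75  3.83] sd [0.15 0.11]
cam [-0.0015 -0.0014 -0.0005 -0.0006  0.0005  0.0002  0.0016] cost 27.36393083859465
```

Request:
apply_moves --pt "0 0 -0.02 -0.097 0.151 0.05 1" --pt "0 0 -0.02 -0.097 0.151 0.05 1" --pt "0 0 -0.02 -0.097 0.151 0.05 1" --pt "0 0 -0.02 -0.097 0.151 0.05 1" --pt "0 0 -0.02 -0.097 0.151 0.08 1" --pt "0 0 -0.02 -0.097 0.151 0.1 1" --pt "0 0 -0.02 -0.097 0.151 0.1 1" --pt "0 0 -0.02 -0.097 0.151 0.1 1"

```text
clock: 15.72
tool_pos: [0.5839, -0.2216, 0.1874]
ee_rot: [-3.139, 0.094, 0.003]
ft_force: [0.8, -0.2, 0.5]
opening: 0.997
grip_force: 0.0
```

Request:
apply_moves --pt "0 0 0 0 0 0.03 1" --pt "0 0 0 0 0 0.065 1" --pt "0 0 0 0 0 0.092 1" --pt "0 0 0 0 0 0.092 1" --pt "0 0 0 0 0 0.092 1"

```text
clock: 16.13
tool_pos: [0.5852, -0.221, 0.097]
ee_rot: [-3.14, 0.091, 0.001]
ft_force: [-0.4, -0.0, 0.4]
opening: 1.001
grip_force: 0.0
```

Request:
apply_moves --pt "0 0 0 0 0 0 -1" --pt "0 0 0 0 0 0 -1" --pt "0 0 0 0 0 0 -1" --pt "0 0 0 0 0 0 -1" --pt "0 0 0 0 0 0 -1" --pt "0 0 0 0 0 0 -1"

```text
clock: 16.63
tool_pos: [0.585, -0.2221, 0.0975]
ee_rot: [3.139, -0.093, 0.002]
ft_force: [-1.5, 0.4, 1.4]
opening: 0.199
grip_force: 43.4
```

Request:
apply_moves --pt "0 0 0.02 0 0 0 -1" --pt "0 0 0.041 0 0 0 -1" --pt "0 0 0.041 0 0 0 -1" --pt "0 0 0.041 0 0 0 -1"

```text
clock: 16.97
tool_pos: [0.585, -0.2221, 0.0974]
ee_rot: [3.127, -0.293, 0.002]
ft_force: [-0.9, -2.2, 5.4]
opening: 0.204
grip_force: 43.8
```

Request:
apply_moves --pt "0 0 0 0 0 0 1" --pt "0 0 0 0 0 0 1" --pt "0 0 0 0 0 0 1" --pt "0 0 0 0 0 -0.05 1" --pt "0 0 0 0 0 -0.09 1" --pt "0 0 0 0 0 -0.13 1" --pt "0 0 0 0 0 -0.17 1" --pt "0 0 0 0 0 -0.17 1"

```text
clock: 17.63
tool_pos: [0.588, -0.223, 0.277]
ee_rot: [3.122, -0.293, 0.023]
ft_force: [0.2, -0.4, 2.1]
opening: 1.001
grip_force: 0.0
```

```bash
python3 - <<'E'
from h import *
from station import sensors
s=sensors.state();M=R.from_rotvec(s["ee_rot"]).as_matrix();print(s["clock"],s["tool_pos"],s["joint_pos"].round(3),M.round(4).tolist())
E
```

```text
17.6333 [ 0.58795793 -0.22297182  0.27704528] [-0.481  0.029  1.562  0.     1.536  1.277] [[0.9824, -0.1863, 0.0139], [-0.1862, -0.9825, -0.0069], [0.0149, 0.0042, -0.9999]]
```

Request:
apply_moves --pt "0 0 -0.243 -0.108 -0.235 0 1" --pt "0 0 -0.243 -0.108 -0.235 0 1" --pt "0 0 -0.243 -0.108 -0.235 0 1" --pt "0 0 -0.243 -0.108 -0.235 0 1" --pt "0 0 -0.243 -0.108 -0.235 0 1" --pt "0 0 -0.243 -0.108 -0.235 0 1" --pt "0 0 -0.243 -0.108 -0.235 0 1" --pt "0 0 -0.243 -0.108 -0.235 0 1"

```text
clock: 18.3
tool_pos: [0.5217, 0.032, 0.2659]
ee_rot: [-3.01, -0.897, 0.0]
ft_force: [0.3, 0.5, -1.1]
opening: 1.0
grip_force: 0.0
```

Request:
apply_moves --pt "0 0 -0.242 0.084 -0.245 0.02 1" --pt "0 0 -0.242 0.084 -0.245 0.02 1" --pt "0 0 -0.242 0.084 -0.245 0.02 1" --pt "0 0 -0.242 0.084 -0.245 0.02 1" --pt "0 0 -0.242 0.084 -0.245 0.02 1" --pt "0 0 -0.242 0.084 -0.245 0.02 1" --pt "0 0 -0.242 0.084 -0.245 0.02 1" --pt "0 0 -0.242 0.084 -0.245 0.02 1"

```text
clock: 18.97
tool_pos: [0.4594, 0.2819, 0.2453]
ee_rot: [-2.465, -1.947, 0.002]
ft_force: [0.6, -0.6, 0.8]
opening: 1.003
grip_force: 0.0
```

Request:
apply_moves --pt "0 0 0 0 0 0 1" --pt "0 0 0 0 0 0 1"

```text
clock: 19.13
tool_pos: [0.4606, 0.2792, 0.2462]
ee_rot: [2.469, 1.941, -0.001]
ft_force: [-0.1, -1.5, 0.5]
opening: 0.997
grip_force: 0.0
```

```bash
python3 - <<'E'
from h import *
from station import sensors
d=snap("b1")
s=sensors.state();M=R.from_rotvec(s["ee_rot"]).as_matrix();print(s["clock"],s["tool_pos"],s["joint_pos"].round(3),M.round(4).tolist())
c=cv2.cvtColor(d["color"],cv2.COLOR_BGR2HSV);m=cv2.inRange(c,(12,60,150),(32,190,255))
m=cv2.morphologyEx(m,cv2.MORPH_OPEN,np.ones((3,3)))
for o in rect(d,d["T"],m,.018):
    if o[4]>400: print(o)
for k,P in dict(long=[.45,.326,.018],short=[.565,.317,.018]).items(): print(k,proj(d,d["T"],[P]))
E
```

```text
19.1833 [0.46060047 0.27913367 0.24630047] [ 4.070e-01 -1.630e-01  1.796e+00 -1.000e-03  1.510e+00  6.460e-01] [[0.2364, 0.9716, 0.0002], [0.9716, -0.2364, -0.0006], [-0.0005, 0.0003, -1.0]]
(array([ 639.9, -171.3], dtype=float32), [51.5, 69.0], 87.2, array([476., 389.]), 495.0)
(array([-175.8,   39.5], dtype=float32), [121.1, 136.2], 36.8, array([ 25., 369.]), 1994.0)
(array([391.2,  64.2], dtype=float32), [190.8, 296.1], 178.0, array([310., 307.]), 11090.0)
(array([564. , 317.6], dtype=float32), [27.5, 110.4], 67.6, array([395., 120.]), 1926.0)
(array([450.9, 326.6], dtype=float32), [24.7, 160.2], 76.5, array([303., 132.]), 2471.5)
(array([149.5, 213.3], dtype=float32), [410.7, 526.1], 55.5, array([113., 194.]), 54511.0)
(array([732.5,  43.8], dtype=float32), [364.2, 725.0], 95.9, array([562., 198.]), 41204.5)
long [[302.67056572 137.22354751]]
short [[395.28625556 122.28904077]]
```

View pics/b1.png

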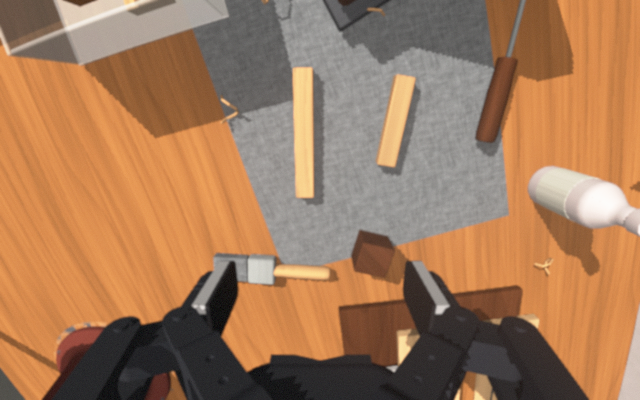

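Request:
apply_moves --pt "0 0 0.001 0.044 -0.021 0.04 0.2" --pt "0 0 0.001 0.044 -0.021 0.08 0.2" --pt "0 0 0.001 0.044 -0.021 0.12 0.2" --pt "0 0 0.001 0.044 -0.021 0.16 0.2" --pt "0 0 0.001 0.044 -0.021 0.2 0.2" --pt "0 0 0.001 0.044 -0.021 0.225 0.2" --pt "0 0 0.001 0.044 -0.021 0.24 0.2" --pt "0 0 0.001 0.044 -0.021 0.24 0.2"

```text
clock: 19.85
tool_pos: [0.4467, 0.3249, 0.0012]
ee_rot: [-2.472, -1.937, 0.015]
ft_force: [0.2, -0.4, -0.1]
opening: 0.601
grip_force: 0.0
```

Request:
apply_moves --pt "0 0 0 0 0 0 0.2" --pt "0 0 0 0 0 0 -1" --pt "0 0 0 0 0 0 -1" --pt "0 0 0 0 0 0 -1" --pt "0 0 0 0 0 0 -1" --pt "0 0 0 0 0 0 -1" --pt "0 0 0 0 0 0 -1" --grip_force 40

```text
clock: 20.43
tool_pos: [0.4517, 0.3294, 0.0092]
ee_rot: [2.468, 1.941, 0.008]
ft_force: [1.0, -1.2, 7.0]
opening: 0.267
grip_force: 41.0
```

Request:
apply_moves --pt "0 0 0 0 0 -0.02 -1" --pt "0 0 0 0 0 -0.05 -1" --pt "0 0 0 0 0 -0.09 -1" --pt "0 0 0 0 0 -0.13 -1" --pt "0 0 0 0 0 -0.17 -1" --pt "0 0 0 0 0 -0.2 -1" --pt "0 0 0 0 0 -0.2 -1" --pt "0 0 0 0 0 -0.2 -1"

```text
clock: 21.1
tool_pos: [0.4508, 0.3294, 0.21]
ee_rot: [2.469, 1.941, 0.01]
ft_force: [-0.5, 0.3, -1.8]
opening: 0.264
grip_force: 40.2
```

```bash
python3 - <<'E'
from h import *
from station import sensors
d=snap("b2")
s=sensors.state();M=R.from_rotvec(s["ee_rot"]).as_matrix();print(s["clock"],s["tool_pos"],s["joint_pos"].round(3),M.round(4).tolist())
c=cv2.cvtColor(d["color"],cv2.COLOR_BGR2HSV);m=cv2.inRange(c,(12,60,150),(32,190,255))
m=cv2.morphologyEx(m,cv2.MORPH_OPEN,np.ones((3,3)))
for o in rect(d,d["T"],m,.018):
    if o[4]>400: print(o)
E
```

```text
21.15 [0.44954957 0.32862247 0.20716249] [ 0.498 -0.095  1.799  0.     1.436  0.736] [[0.236, 0.9717, 0.0016], [0.9717, -0.236, 0.0009], [0.0012, 0.0013, -1.0]]
(array([231.4,  47.8], dtype=float32), [22.4, 117.5], 36.1, array([225., 381.]), 524.5)
(array([563.3, 317.9], dtype=float32), [29.0, 110.5], 67.4, array([416., 163.]), 2182.5)
(array([427.2, 229.1], dtype=float32), [90.3, 346.2], 76.8, array([320., 240.]), 11649.5)
(array([121.1, 208.7], dtype=float32), [367.0, 598.5], 54.0, array([113., 223.]), 55707.0)
(array([732.3, 109. ], dtype=float32), [292.6, 677.6], 97.8, array([578., 215.]), 35086.0)
(array([316.4, 536.8], dtype=float32), [52.2, 52.6], 179.8, array([145.,  23.]), 1725.0)
(array([243.1, 564.8], dtype=float32), [33.5, 35.4], 88.5, array([72., 14.]), 848.0)
```

View pics/b2.png

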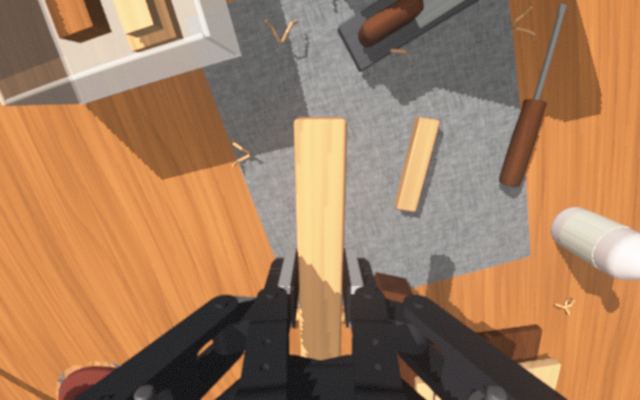

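```bash
python3 - <<'E'
from h import *
d=load("b2");T=np.array(d["T_tool_cam"])
c=cv2.cvtColor(d["color"],cv2.COLOR_BGR2GRAY).astype(int)
for col in (310,320,330): print(c[110:128,col].tolist())
print(c[150,285:355].tolist()); print(c[220,285:355].tolist())
for z in (-.011,-.009): print(plane(d,T,[[300,117.5],[340,117.5],[294.5,150],[346.5,150],[295.5,220],[344.5,220]],z).round(4).tolist())
E
```

```text
[161, 162, 165, 166, 162, 159, 154, 160, 179, 205, 218, 222, 222, 220, 220, 220, 221, 221]
[160, 161, 161, 160, 163, 163, 162, 164, 182, 206, 220, 223, 222, 222, 221, 221, 222, 220]
[155, 156, 161, 165, 163, 162, 159, 161, 177, 195, 212, 214, 214, 212, 213, 215, 215, 213]
[154, 160, 163, 165, 164, 165, 168, 165, 163, 179, 199, 205, 206, 207, 211, 214, 218, 221, 221, 225, 224, 224, 224, 224, 223, 221, 219, 218, 219, 220, 221, 221, 222, 221, 222, 221, 220, 219, 217, 216, 215, 214, 214, 212, 211, 211, 217, 220, 222, 222, 221, 222, 222, 220, 220, 218, 216, 209, 191, 169, 142, 142, 159, 169, 171, 169, 168, 166, 161, 158]
[161, 157, 154, 150, 148, 150, 156, 157, 158, 154, 161, 185, 211, 218, 220, 219, 217, 220, 221, 221, 223, 223, 222, 223, 221, 222, 219, 220, 216, 217, 218, 220, 220, 220, 216, 217, 212, 213, 213, 217, 220, 222, 222, 220, 219, 221, 220, 221, 219, 218, 218, 216, 215, 214, 213, 209, 198, 176, 146, 142, 150, 159, 159, 164, 160, 163, 157, 157, 152, 154]
[[0.0782, -0.0085, -0.011], [0.0782, 0.0088, -0.011], [0.0641, -0.0112, -0.011], [0.0641, 0.012, -0.011], [0.0304, -0.0117, -0.011], [0.0304, 0.012, -0.011]]
[[0.0781, -0.0086, -0.009], [0.0781, 0.0089, -0.009], [0.0638, -0.0114, -0.009], [0.0638, 0.0122, -0.009], [0.0295, -0.0119, -0.009], [0.0295, 0.0122, -0.009]]
```

Request:
apply_moves --pt "0 0 0 -0.036 0.018 0 -1" --pt "0 0 0 -0.076 0.038 0 -1" --pt "0 0 0 -0.112 0.056 0 -1" --pt "0 0 0 -0.149 0.075 0 -1" --pt "0 0 0 -0.18 0.091 0 -1" --pt "0 0 0 -0.18 0.091 0 -1"

```text
clock: 21.65
tool_pos: [0.4951, 0.1268, 0.2036]
ee_rot: [2.476, 1.933, -0.008]
ft_force: [-0.5, 0.1, -0.5]
opening: 0.265
grip_force: 40.2
```

Request:
apply_moves --pt "0 0 -0.04 -0.036 0.018 0 -1" --pt "0 0 -0.04 -0.076 0.038 0 -1" --pt "0 0 -0.04 -0.112 0.056 0 -1" --pt "0 0 -0.04 -0.149 0.075 0.02 -1" --pt "0 0 -0.04 -0.179 0.091 0.04 -1" --pt "0 0 -0.04 -0.179 0.091 0.07 -1" --pt "0 0 -0.04 -0.179 0.091 0.08 -1" --pt "0 0 -0.04 -0.179 0.091 0.08 -1"

```text
clock: 22.32
tool_pos: [0.5374, -0.0622, 0.1201]
ee_rot: [-2.336, -2.085, 0.01]
ft_force: [-1.0, -0.3, -0.7]
opening: 0.264
grip_force: 40.2
```

Request:
apply_moves --pt "0 0 0 0 0 0 -1" --pt "0 0 0 0 0 0 -1"

```text
clock: 22.48
tool_pos: [0.542, -0.0623, 0.1274]
ee_rot: [2.341, 2.094, 0.001]
ft_force: [0.6, 0.7, -0.3]
opening: 0.269
grip_force: 40.2
```

```bash
python3 - <<'E'
from h import *
from station import sensors
s=sensors.state();M=R.from_rotvec(s["ee_rot"]).as_matrix();print(s["clock"],s["tool_pos"],s["joint_pos"].round(4),M.round(4).tolist())
d=snap("p1");s=sensors.state();M=R.from_rotvec(s["ee_rot"]).as_matrix();print(s["clock"],s["tool_pos"],s["joint_pos"].round(4),M.round(4).tolist(),s["ft_force"])
E
```

```text
22.4833 [ 0.54204888 -0.06225191  0.12739728] [-2.5090e-01 -4.9700e-02  1.8941e+00  2.0000e-04  1.2958e+00 -1.3990e-01] [[0.1108, 0.9938, 0.0013], [0.9938, -0.1108, -0.0001], [0.0, 0.0013, -1.0]]
22.5333 [ 0.54250311 -0.06236766  0.12810399] [-2.5080e-01 -5.0300e-02  1.8935e+00  2.0000e-04  1.2957e+00 -1.4000e-01] [[0.1107, 0.9939, 0.0027], [0.9939, -0.1107, -0.0005], [-0.0002, 0.0027, -1.0]] [-0.91719207 -0.12336626  0.40128924]
```

View pics/p1.png

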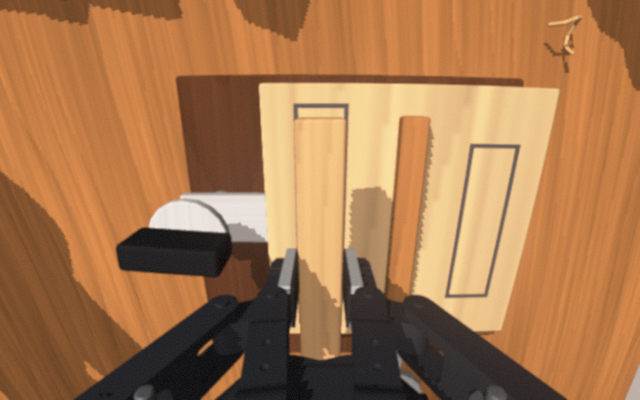

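Request:
apply_moves --pt "0 0 0 -0.0015 0 0.015 -1" --pt "0 0 0 -0.0015 0 0.027 -1" --pt "0 0 0 -0.0015 0 0.035 -1" --pt "0 0 0 -0.0015 0 0.04 -1" --pt "0 0 0 -0.0015 0 0.043 -1" --pt "0 0 0 -0.0015 0 0.045 -1" --pt "0 0 0 -0.0015 0 0.046 -1" --pt "0 0 0 -0.0015 0 0.046 -1"

```text
clock: 23.2
tool_pos: [0.5416, -0.0649, 0.0805]
ee_rot: [2.343, 2.093, 0.0]
ft_force: [-1.1, -0.2, -1.2]
opening: 0.269
grip_force: 40.2
```

Request:
apply_moves --pt "0 0 0 0 0 0.001 -1" --pt "0 0 0 0 0 0.002 -1" --pt "0 0 0 0 0 0.003 -1" --pt "0 0 0 0 0 0.003 -1"

```text
clock: 23.53
tool_pos: [0.5419, -0.065, 0.0792]
ee_rot: [2.343, 2.092, 0.0]
ft_force: [-3.9, 0.1, 7.6]
opening: 0.265
grip_force: 41.1
```

Request:
apply_moves --pt "0 0 0 0 0 0 -0.15" --pt "0 0 0 0 0 0 -0.15" --pt "0 0 0 0 0 0 -0.15" --pt "0 0 0 0 0 -0.02 -0.15" --pt "0 0 0 0 0 -0.05 -0.15" --pt "0 0 0 0 0 -0.09 -0.15" --pt "0 0 0 0 0 -0.13 0.2" --pt "0 0 0 0 0 -0.15 0.2"

```text
clock: 24.2
tool_pos: [0.5432, -0.0653, 0.233]
ee_rot: [2.338, 2.089, 0.006]
ft_force: [0.7, -0.7, 0.8]
opening: 0.594
grip_force: 0.0
```

Request:
apply_moves --pt "0 0 0 0.05 0.06 -0.03 0.2" --pt "0 0 0 0.05 0.06 -0.03 0.2" --pt "0 0 0 0.05 0.06 -0.03 0.2" --pt "0 0 0 0.05 0.06 -0.03 0.2" --pt "0 0 0 0.05 0.06 -0.03 0.2"

```text
clock: 24.62
tool_pos: [0.6062, -0.0219, 0.2564]
ee_rot: [-2.342, -2.092, 0.002]
ft_force: [0.0, -0.9, 0.1]
opening: 0.601
grip_force: 0.0
```

```bash
python3 - <<'E'
from h import *
from station import sensors
d=snap("p2");s=sensors.state();M=R.from_rotvec(s["ee_rot"]).as_matrix();print(s["clock"],s["tool_pos"],s["joint_pos"].round(4),M.round(4).tolist(),s["ft_force"])
for q in outlines(d): print(q[0].round(1).tolist(),q[1])
E
```

```text
24.6667 [ 0.60572869 -0.02210165  0.25606284] [-1.5910e-01 -3.7000e-03  1.6291e+00 -3.0000e-04  1.5184e+00 -4.6100e-02] [[0.1127, 0.9936, -0.0022], [0.9936, -0.1127, 0.0001], [-0.0002, -0.0022, -1.0]] [-0.81581553 -0.87450991 -0.10361359]
[[313.9, 153.3], [334.9, 156.4], [332.5, 283.8], [313.9, 281.7]] 2524.875
```

View pics/p2.png

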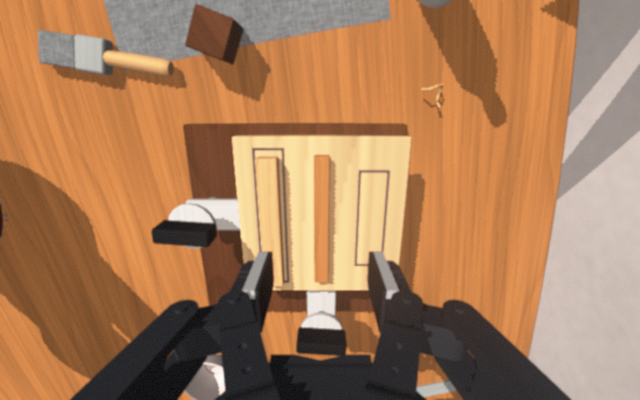

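```bash
python3 - <<'E'
from h import *
d=load("p2");T=d["T"]
y=np.radians(-6.48);X=np.array([np.cos(y),np.sin(y)]);Y=np.array([-X[1],X[0]]);o=np.array([.6016,-.0726])
b=lambda px,z:((plane(d,T,px,z)[:,:2]-o)@np.c_[X,Y]*1000).round(1).tolist()
print("outline",b([[253,150],[284,149],[287,283]],.0705),"bar",b([[257,157],[277,157]],.0885))
g=cv2.cvtColor(d["color"],cv2.COLOR_BGR2GRAY).astype(int)
for r in (165,200,240): print(r,g[r,246:296].tolist())
print(g[140:170,266].tolist())
E
python3 -c "
import cv2;i=cv2.imread('pics/p2.png')[130:300,230:300];cv2.imwrite('pics/p2c.png',cv2.resize(i,None,fx=3.5,fy=3.5,interpolation=2))"
```

```text
outline [[-76.2, 84.7], [-41.4, 85.7], [-44.4, -88.7]] bar [[-68.3, 80.0], [-47.0, 80.0]]
165 [222, 221, 219, 218, 216, 211, 190, 146, 137, 171, 194, 204, 210, 215, 215, 213, 210, 211, 214, 214, 210, 208, 205, 205, 208, 213, 214, 213, 208, 191, 149, 106, 103, 129, 146, 139, 113, 110, 154, 201, 222, 225, 225, 226, 227, 227, 226, 227, 227, 225]
200 [222, 222, 223, 222, 220, 220, 216, 213, 200, 172, 139, 160, 201, 210, 209, 213, 212, 212, 210, 209, 209, 210, 207, 207, 208, 211, 212, 212, 210, 206, 197, 177, 137, 107, 119, 143, 144, 124, 100, 104, 130, 151, 164, 179, 207, 223, 227, 226, 225, 225]
240 [223, 221, 220, 221, 221, 222, 222, 221, 217, 214, 209, 197, 166, 131, 160, 201, 209, 210, 211, 210, 208, 207, 208, 204, 204, 199, 201, 203, 208, 211, 209, 208, 199, 182, 137, 102, 120, 143, 141, 112, 97, 117, 147, 156, 166, 189, 213, 224, 226, 225]
[222, 221, 222, 223, 222, 221, 219, 197, 150, 134, 176, 212, 222, 222, 221, 211, 194, 176, 188, 207, 212, 210, 213, 209, 212, 210, 211, 211, 208, 210]
```

View pics/p2c.png

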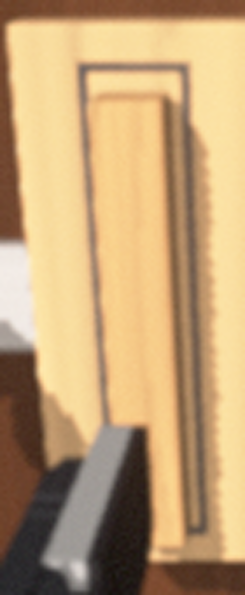

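Request:
apply_moves --pt "0 0 0 0.166 -0.039 0 0.2" --pt "0 0 0 0.166 -0.039 0 0.2" --pt "0 0 0 0.166 -0.039 0 0.2" --pt "0 0 0 0.166 -0.039 0 0.2" --pt "0 0 0 0.166 -0.039 0 0.2"

```text
clock: 25.08
tool_pos: [0.5842, 0.1521, 0.2564]
ee_rot: [-2.336, -2.096, -0.0]
ft_force: [-0.1, 0.4, -0.2]
opening: 0.6
grip_force: 0.0
```

Request:
apply_moves --pt "0 0 0.089 0.166 -0.039 0 0.2" --pt "0 0 0.089 0.166 -0.039 0 0.2" --pt "0 0 0.089 0.166 -0.039 0.05 0.2" --pt "0 0 0.089 0.166 -0.039 0.09 0.2" --pt "0 0 0.089 0.166 -0.039 0.12 0.2" --pt "0 0 0.089 0.166 -0.039 0.12 0.2" --pt "0 0 0.089 0.166 -0.039 0.12 0.2" --pt "0 0 0.089 0.166 -0.039 0.12 0.2"

```text
clock: 25.75
tool_pos: [0.5645, 0.3153, 0.1345]
ee_rot: [-2.611, -1.746, 0.01]
ft_force: [0.2, 0.4, 1.0]
opening: 0.6
grip_force: 0.0
```

```bash
python3 - <<'E'
from h import *
from station import sensors
d=snap("b3")
s=sensors.state();M=R.from_rotvec(s["ee_rot"]).as_matrix();print(s["clock"],s["tool_pos"],s["joint_pos"].round(3),M.round(4).tolist())
c=cv2.cvtColor(d["color"],cv2.COLOR_BGR2HSV);m=cv2.inRange(c,(12,60,150),(32,190,255))
m=cv2.morphologyEx(m,cv2.MORPH_OPEN,np.ones((3,3)))
for o in rect(d,d["T"],m,.018):
    if o[4]>400: print(o)
d=load("p2");T=d["T"]
y=np.radians(-6.48);X=np.array([np.cos(y),np.sin(y)]);Y=np.array([-X[1],X[0]]);o=np.array([.6016,-.0726])
b=lambda px,z:((plane(d,T,px,z)[:,:2]-o)@np.c_[X,Y]*1000).round(1).tolist()
print("bar R",b([[275.8,165],[277.8,200],[279.7,240]],.0885),"barbottom R",b([[278,165],[279.5,200],[281.5,240]],.0705),"line R",b([[283,165],[284.4,200],[286,240]],.0705),"line L",b([[253.8,165],[256,200],[259,240]],.0705))
E
```

```text
25.8 [0.56648216 0.31560004 0.13752053] [ 3.940e-01  1.790e-01  1.637e+00 -1.000e-03  1.327e+00  7.870e-01] [[0.3829, 0.9238, -0.0004], [0.9238, -0.3829, -0.0008], [-0.0009, -0.0001, -1.0]]
(array([549.9, 138.7], dtype=float32), [28.5, 37.2], 84.3, array([367., 338.]), 401.0)
(array([242.6, 278.1], dtype=float32), [202.7, 409.4], 43.7, array([ 51., 239.]), 27650.5)
(array([565.8, 317.7], dtype=float32), [24.3, 110.2], 67.5, array([321., 191.]), 2888.0)
(array([774.8, 139.5], dtype=float32), [190.7, 540.4], 89.3, array([552., 208.]), 46086.5)
(array([705.7, 400.3], dtype=float32), [27.2, 72.2], 92.5, array([438.,  33.]), 2122.5)
(array([437.4, 541.3], dtype=float32), [24.9, 27.8], 91.0, array([67., 13.]), 666.0)
bar R [[-48.6, 71.4], [-48.3, 31.8], [-48.3, -17.5]] barbottom R [[-48.9, 67.7], [-49.0, 25.9], [-48.9, -26.3]] line R [[-43.2, 67.7], [-43.2, 25.9], [-43.3, -26.3]] line L [[-76.5, 67.7], [-76.8, 25.8], [-76.8, -26.4]]
```

Request:
apply_moves --pt "0 0 0 0.002 -0.0015 0.03 0.2" --pt "0 0 0 0.002 -0.0015 0.065 0.2" --pt "0 0 0 0.002 -0.0015 0.095 0.2" --pt "0 0 0 0.002 -0.0015 0.115 0.2" --pt "0 0 0 0.002 -0.0015 0.125 0.2" --pt "0 0 0 0.002 -0.0015 0.13 0.2" --pt "0 0 0 0.002 -0.0015 0.13 0.2"

```text
clock: 26.38
tool_pos: [0.5672, 0.3188, 0.0088]
ee_rot: [2.612, 1.744, 0.003]
ft_force: [0.5, 0.2, 0.7]
opening: 0.602
grip_force: 0.0
```

Request:
apply_moves --pt "0 0 0 0 0 0 -1" --pt "0 0 0 0 0 0 -1" --pt "0 0 0 0 0 0 -1" --pt "0 0 0 0 0 0 -1" --pt "0 0 0 0 0 0 -1" --pt "0 0 0 0 0 0 -1" --grip_force 40

```text
clock: 26.88
tool_pos: [0.5678, 0.3199, 0.0102]
ee_rot: [2.611, 1.745, 0.007]
ft_force: [0.1, -0.2, 6.4]
opening: 0.265
grip_force: 40.6
```

Request:
apply_moves --pt "0 0 0 0 0 -0.02 -1" --pt "0 0 0 0 0 -0.05 -1" --pt "0 0 0 0 0 -0.09 -1" --pt "0 0 0 0 0 -0.13 -1" --pt "0 0 0 0 0 -0.17 -1" --pt "0 0 0 0 0 -0.2 -1" --pt "0 0 0 0 0 -0.2 -1" --pt "0 0 0 0 0 -0.2 -1"

```text
clock: 27.55
tool_pos: [0.5672, 0.3199, 0.2113]
ee_rot: [2.611, 1.745, 0.01]
ft_force: [-0.4, -0.4, -0.6]
opening: 0.266
grip_force: 39.8
```

```bash
python3 - <<'E'
from h import *
from station import sensors
d=snap("b4")
s=sensors.state();M=R.from_rotvec(s["ee_rot"]).as_matrix();print(s["clock"],s["tool_pos"],s["joint_pos"].round(3),M.round(4).tolist())
g=cv2.cvtColor(d["color"],cv2.COLOR_BGR2GRAY).astype(int)
T=np.array(d["T_tool_cam"])
r=proj(d,T,[[.055,0,-.011]])[0];print(r, g[int(r[1])-14:int(r[1])+14,320].tolist(),int(r[1])-14)
k=int(r[1])+30;print(k,g[k,285:355].tolist())
E
```

```text
27.6 [0.56593807 0.31931869 0.20811642] [0.399 0.124 1.576 0.    1.44  0.791] [[0.3822, 0.9241, 0.0014], [0.9241, -0.3822, 0.0006], [0.0011, 0.001, -1.0]]
[319.83304016 170.02253785] [154, 158, 160, 155, 151, 149, 151, 155, 156, 159, 163, 161, 161, 154, 147, 146, 153, 150, 153, 164, 185, 199, 209, 212, 216, 214, 216, 216] 156
200 [169, 167, 165, 166, 167, 170, 168, 165, 164, 162, 170, 192, 211, 220, 219, 220, 219, 214, 211, 212, 213, 212, 215, 215, 215, 215, 214, 217, 215, 215, 216, 215, 214, 213, 216, 215, 216, 216, 216, 217, 219, 220, 221, 220, 219, 219, 217, 218, 220, 217, 216, 216, 216, 214, 213, 208, 199, 182, 152, 136, 141, 155, 164, 165, 166, 163, 165, 163, 164, 162]
```

Request:
apply_moves --pt "0 0 0 -0.033 0.024 0 -1" --pt "0 0 0 -0.066 0.048 0 -1" --pt "0 0 0 -0.099 0.072 0 -1" --pt "0 0 0 -0.132 0.096 0 -1" --pt "0 0 0 -0.165 0.12 0 -1" --pt "0 0 0 -0.165 0.12 0 -1"

```text
clock: 28.1
tool_pos: [0.6135, 0.1144, 0.2041]
ee_rot: [2.617, 1.737, -0.009]
ft_force: [-0.0, 0.0, -1.1]
opening: 0.264
grip_force: 39.8
```

Request:
apply_moves --pt "0 0 -0.089 -0.033 0.024 0 -1" --pt "0 0 -0.089 -0.066 0.048 0 -1" --pt "0 0 -0.089 -0.099 0.072 0 -1" --pt "0 0 -0.089 -0.132 0.096 0.02 -1" --pt "0 0 -0.089 -0.165 0.12 0.04 -1" --pt "0 0 -0.089 -0.165 0.12 0.07 -1" --pt "0 0 -0.089 -0.165 0.12 0.08 -1" --pt "0 0 -0.089 -0.165 0.12 0.08 -1"

```text
clock: 28.77
tool_pos: [0.6571, -0.0765, 0.12]
ee_rot: [-2.336, -2.084, 0.011]
ft_force: [-0.4, -0.1, -0.5]
opening: 0.264
grip_force: 39.8
```

Request:
apply_moves --pt "0 0 0 0 0 0 -1" --pt "0 0 0 0 0 0 -1" --pt "0 0 0 0 0 0 -1"

```text
clock: 29.02
tool_pos: [0.6626, -0.0763, 0.1296]
ee_rot: [2.339, 2.093, 0.003]
ft_force: [-0.0, 0.1, 0.1]
opening: 0.264
grip_force: 39.8
```

```bash
python3 - <<'E'
from h import *
from station import sensors
d=snap("p3")
s=sensors.state();M=R.from_rotvec(s["ee_rot"]).as_matrix();print(s["clock"],s["tool_pos"],M.round(4).tolist(),np.degrees(np.arctan2(M[1,0],M[0,0])))
p=np.array([.6615,-.0767])-s["tool_pos"][:2];print("tool shift",p@M[:2,0],p@M[:2,1])
E
```

```text
29.0667 [ 0.66258626 -0.07652566  0.1297165 ] [[0.1109, 0.9938, 0.0035], [0.9938, -0.1109, -0.0007], [-0.0003, 0.0035, -1.0]] 83.63353961088667
tool shift -0.0002937145203806327 -0.0010602270489805153
```

Request:
apply_moves --pt "0 0 0 0 -0.001 0.015 -1" --pt "0 0 0 0 -0.001 0.027 -1" --pt "0 0 0 0 -0.001 0.035 -1" --pt "0 0 0 0 -0.001 0.04 -1" --pt "0 0 0 0 -0.001 0.043 -1" --pt "0 0 0 0 -0.001 0.045 -1" --pt "0 0 0 0 -0.001 0.047 -1" --pt "0 0 0 0 -0.001 0.047 -1"

```text
clock: 29.73
tool_pos: [0.6607, -0.0775, 0.0804]
ee_rot: [2.343, 2.092, 0.0]
ft_force: [-0.2, -0.8, -0.4]
opening: 0.263
grip_force: 39.8
```

Request:
apply_moves --pt "0 0 0 0 0 0.001 -1" --pt "0 0 0 0 0 0.002 -1" --pt "0 0 0 0 0 0.003 -1" --pt "0 0 0 0 0 0.003 -1"

```text
clock: 30.07
tool_pos: [0.661, -0.0776, 0.08]
ee_rot: [2.342, 2.092, 0.001]
ft_force: [-5.0, 0.8, 8.7]
opening: 0.261
grip_force: 40.9
```

Request:
apply_moves --pt "0 0 0 0 0 0 -0.15" --pt "0 0 0 0 0 0 -0.15" --pt "0 0 0 0 0 0 -0.15" --pt "0 0 0 0 0 -0.02 -0.15" --pt "0 0 0 0 0 -0.05 -0.15" --pt "0 0 0 0 0 -0.09 -0.15" --pt "0 0 0 0 0 -0.13 0.2" --pt "0 0 0 0 0 -0.15 0.2"

```text
clock: 30.73
tool_pos: [0.6623, -0.0778, 0.2334]
ee_rot: [2.338, 2.089, 0.007]
ft_force: [1.0, 0.4, 1.6]
opening: 0.6
grip_force: 0.0
```

Request:
apply_moves --pt "0 0 0 0.1 -0.07 -0.05 1" --pt "0 0 0 0.1 -0.07 -0.05 1" --pt "0 0 0 0.1 -0.07 -0.05 1" --pt "0 0 0 0.1 -0.07 -0.05 1" --pt "0 0 0 0.1 -0.07 -0.05 1" --pt "0 0 0 0.1 -0.07 -0.05 1" --pt "0 0 0 0.1 -0.07 -0.05 1"

```text
clock: 31.32
tool_pos: [0.6021, 0.0289, 0.2759]
ee_rot: [-2.343, -2.091, 0.003]
ft_force: [0.8, 0.1, 0.2]
opening: 1.0
grip_force: 0.0
```

```bash
python3 - <<'E'
from h import *
from station import sensors
d=snap("p4")
s=sensors.state();M=R.from_rotvec(s["ee_rot"]).as_matrix();print(s["clock"],s["tool_pos"],M.round(4).tolist(),s["ft_force"])
i=d["color"][70:330,190:450];cv2.imwrite('pics/p4c.png',cv2.resize(i,None,fx=2.3,fy=2.3,interpolation=2))
E
```

```text
31.3667 [0.60212674 0.0287135  0.27566716] [[0.1139, 0.9935, -0.0023], [0.9935, -0.1139, -0.0002], [-0.0004, -0.0023, -1.0]] [0.12798718 0.14742571 0.83274419]
```

View pics/p4c.png

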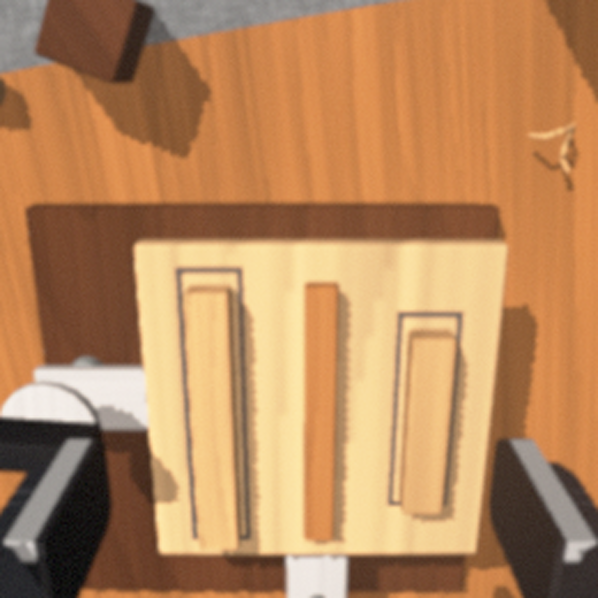

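```bash
cat > q.py <<'E'
from h import *
def quad(n):
    d=load(n);g=cv2.resize(d["color"],None,fx=4,fy=4,interpolation=cv2.INTER_CUBIC)
    m=cv2.inRange(cv2.cvtColor(g,cv2.COLOR_BGR2HSV),(12,40,150),(34,160,255))
    c=cv2.convexHull(max(cv2.findContours(cv2.morphologyEx(m,cv2.MORPH_OPEN,np.ones((9,9))),cv2.RETR_EXTERNAL,cv2.CHAIN_APPROX_NONE)[0],key=lambda c:cv2.contourArea(c) if cv2.pointPolygonTest(c,tuple((proj(d,d["T"],[[.62,-.075,.07]])[0]*4).tolist()),False)>=0 else 0))
    x0=np.r_[0,0,np.radians(-6.48),.6016,-.0726,.0705]
    o=np.array([[-.1,-.1,0],[-.1,.1,0],[.1,.1,0],[.1,-.1,0]]);pr=proj(d,d["T"],o@R.from_rotvec(x0[:3]).as_matrix().T+x0[3:])*4
    gr=cv2.cvtColor(g,cv2.COLOR_BGR2GRAY).astype(float); L=[]
    for i in range(4):   # gradient-peak along normals of each predicted edge
        A,B=pr[i],pr[(i+1)%4];e=(B-A)/np.linalg.norm(B-A);nn=np.array([-e[1],e[0]]);P=[]
        for t in np.linspace(.08,.92,60):
            q=A+t*(B-A); s=np.arange(-16,17); xy=(q+s[:,None]*nn).astype(np.float32)
            v=cv2.remap(cv2.GaussianBlur(gr,(0,0),3).astype(np.float32),xy[None,:,0],xy[None,:,1],cv2.INTER_LINEAR)[0]
            k=abs(np.gradient(v));P.append(xy[k.argmax()])
        P=np.array(P);
        for _ in range(2):
            vx,vy,x,y=cv2.fitLine(P,cv2.DIST_HUBER,0,.01,.01).ravel();r=abs((P-[x,y])@[-vy,vx]);P=P[r<max(1.5,np.median(r)*2)]
        L.append(np.cross([x,y,1],[x+vx,y+vy,1]))
    c=np.array([np.cross(L[i-1],L[i]) for i in range(4)]);c=(c[:,:2]/c[:,2:]+.5)/4-.5
    def f(x): return (proj(d,d["T"],(o*x[6])@R.from_rotvec(x[:3]).as_matrix().T+x[3:6])-c).ravel()
    s=least_squares(lambda x:np.r_[f(x)/.1,(x[6]-1)/.005],np.r_[x0,1]);return np.degrees(tilts(s.x)),s.x.round(4),f(s.x).round(2)
for n in sys.argv[1:] if (sys:=__import__("sys")) else []: print(n,*quad(n))
E
python3 q.py w5 w6 p4
python3 - <<'E'
from h import *
d=load("p4");T=d["T"]
y=np.radians(-6.48);X=np.array([np.cos(y),np.sin(y)]);Y=np.array([-X[1],X[0]]);o=np.array([.6016,-.0726])
b=lambda px,z:((plane(d,T,np.array(px)/2.3+[189.7,69.7],z)[:,:2]-o)@np.c_[X,Y]*1000).round(1).tolist()
print("short top",b([[410,333],[457,333],[401,513],[443,515]],.0885),"outline",b([[401,314],[461,314],[390,503]],.0705))
print("long top",b([[189,288],[232,288],[238,548]],.0885),"outline",b([[179,270],[240,270],[249,538],[195,538]],.0705))
E
```

```text
w5 [-6.53115462  0.06401091  0.89426778] [-0.0155  0.002  -0.114   0.6015 -0.0707  0.0707  1.    ] [-0.54 -0.17  0.15  0.19 -0.1   0.11  0.49 -0.17]
w6 [-6.42414198 -0.56048833  0.48409555] [-0.009  -0.0093 -0.1122  0.6012 -0.0718  0.0703  1.    ] [-0.11 -0.02  0.04  0.11  0.05 -0.06  0.01 -0.04]
p4 [-6.62607689  0.3344497   0.80563727] [-0.0137  0.0066 -0.1156  0.6018 -0.0707  0.0707  1.    ] [-0.43 -0.11  0.08  0.04 -0.14  0.23  0.5  -0.2 ]
short top [[46.7, 57.0], [71.4, 57.0], [47.7, -55.1], [72.3, -56.6]] outline [[44.2, 61.1], [77.2, 61.1], [43.8, -60.9]]
long top [[-67.8, 81.6], [-45.7, 81.6], [-47.7, -79.9]] outline [[-75.7, 86.1], [-43.0, 86.1], [-42.7, -86.7], [-76.3, -87.0]]
```

Request:
apply_moves --pt "0 0 -0.29 -0.1 -0.091 -0.01 1" --pt "0 0 -0.29 -0.1 -0.091 -0.01 1" --pt "0 0 -0.29 -0.1 -0.091 -0.01 1" --pt "0 0 -0.29 -0.1 -0.091 -0.01 1" --pt "0 0 -0.29 -0.1 -0.091 -0.01 1" --pt "0 0 -0.29 -0.1 -0.091 -0.01 1" --pt "0 0 -0.29 -0.1 -0.091 -0.01 1" --pt "0 0 -0.29 -0.1 -0.091 -0.01 1"

```text
clock: 32.03
tool_pos: [0.5003, -0.0606, 0.2862]
ee_rot: [-1.179, -2.91, 0.001]
ft_force: [0.3, -0.2, 0.1]
opening: 1.0
grip_force: 0.0
```

Request:
apply_moves --pt "0 0 -0.22 0 0 0 1" --pt "0 0 -0.22 0 0 0 1" --pt "0 0 -0.22 0 0 0 1" --pt "0 0 -0.22 0 0 0 1" --pt "0 0 -0.22 0 0 0 1" --pt "0 0 -0.22 0 0 0 1" --pt "0 0 -0.22 0 0 0 1" --pt "0 0 -0.22 0 0 0 1"

```text
clock: 32.7
tool_pos: [0.5004, -0.0601, 0.2863]
ee_rot: [-0.133, -3.137, -0.0]
ft_force: [0.3, 0.6, 0.7]
opening: 1.005
grip_force: 0.0
```

```bash
cat > l.py <<'E'
from h import *
import sys
D=.0016;x0=np.r_[0,0,np.radians(-6.48),.6016,-.0726,.0706]
E4=np.eye(4);E4[:3,:3]=R.from_rotvec([-.0015,-.0014,-.0005]).as_matrix();E4[:3,3]=[-.0006,.0005,.0002]
def segs():
    for cx,hy in OBJ.values():
        a,b=.015+D,hy+D;c=[[cx-a,-b,0],[cx-a,b,0],[cx+a,b,0],[cx+a,-b,0]]
        for i in range(4): yield np.array(c[i]),np.array(c[(i+1)%4])
def ridge(n):
    d=load(n);T=d["T"]@E4;g=cv2.resize(d["color"],None,fx=4,fy=4,interpolation=cv2.INTER_CUBIC)
    gr=cv2.GaussianBlur(cv2.cvtColor(g,cv2.COLOR_BGR2GRAY),(0,0),2.5).astype(np.float32);out=[]
    to=lambda P:(proj(d,T,P@R.from_rotvec(x0[:3]).as_matrix().T+x0[3:])+.5)*4-.5
    for A,B in segs():
        Q=A+np.linspace(.06,.94,60)[:,None]*(B-A);p=to(Q);e=p[-1]-p[0];e/=np.linalg.norm(e);nn=np.array([-e[1],e[0]]);P=[]
        s=np.arange(-13,14)
        for q in p:
            xy=(q+s[:,None]*nn).astype(np.float32);v=cv2.remap(gr,xy[None,:,0].copy(),xy[None,:,1].copy(),cv2.INTER_LINEAR)[0]
            k=int(v[4:-4].argmin())+4
            if 1: 
                if k in(4,len(v)-5) or min(v[max(0,k-7):k].max(),v[k+1:k+8].max())-v[k]<25: continue
                a,b,c=v[k-1:k+2];P.append(q+nn*(s[k]+.5*(a-c)/(a-2*b+c)))
        P=np.array(P)
        if len(P)<12: continue
        vx,vy,x,y=cv2.fitLine(P.astype(np.float32),cv2.DIST_WELSCH,0,.01,.01).ravel();r=abs((P-[x,y])@[-vy,vx]);k=r<1.5
        if k.sum()<12: continue
        out.append((A,B,(P[k]+.5)/4-.5))
    return d,T,out
def solve(ns):
    V=[ridge(n) for n in ns]
    def f(x):
        Rm=R.from_rotvec(x[:3]).as_matrix();o=[]
        for d,T,L in V:
            for A,B,P in L:
                p,q=proj(d,T,np.array([A,B])@Rm.T+x[3:]);e=(q-p)/np.linalg.norm(q-p);o.append((P-p)@[-e[1],e[0]]/.2/np.sqrt(len(P)/12))
        return np.concatenate(o)
    s=least_squares(f,x0,loss="soft_l1");C=np.linalg.inv(s.jac.T@s.jac)
    print(ns,[len(v[2]) for v in V],np.degrees(tilts(s.x)).round(2),"sd",np.degrees(np.sqrt(np.diag(C)[:2])).round(2),s.x[3:].round(4),"rms",round(float(np.sqrt(np.mean(f(s.x)**2))*.2),2))
if __name__=="__main__":
    for a in sys.argv[1:]: solve(a.split(","))
E
python3 - <<'E'
from h import *
from station import sensors
d=snap("p5")
s=sensors.state();M=R.from_rotvec(s["ee_rot"]).as_matrix();print(s["clock"],s["tool_pos"],M.round(4).tolist())
E
python3 l.py w1 w4 w5 w6 w4,w5,w6,w8 p2 p4 p5 p4,p5 p2,p4,p5
```

```text
32.75 [ 0.50040921 -0.05999249  0.28655387] [[-0.9965, 0.0842, -0.0013], [0.0842, 0.9965, 0.0002], [0.0013, 0.0001, -1.0]]
['w1'] [8] [-6.54 -0.77  3.86] sd [0.15 0.07] [ 0.6019 -0.0712  0.0705] rms 0.03
['w4'] [8] [-6.52 -0.17 -0.08] sd [0.19 0.08] [ 0.6018 -0.0726  0.0704] rms 0.03
['w5'] [8] [-6.51  0.11 -0.28] sd [0.1  0.12] [ 0.6017 -0.0725  0.0712] rms 0.03
['w6'] [8] [-6.5   0.29 -0.54] sd [0.2  0.19] [ 0.6017 -0.0727  0.071 ] rms 0.04
['w4', 'w5', 'w6', 'w8'] [8, 8, 8, 8] [-6.51  0.11 -0.21] sd [0.05 0.04] [ 0.6016 -0.0727  0.0709] rms 0.05
['p2'] [7] [-6.56  0.45 -0.3 ] sd [0.14 0.27] [ 0.6016 -0.0724  0.0713] rms 0.04
['p4'] [6] [-6.33 -0.76  0.79] sd [0.36 0.22] [ 0.6017 -0.0726  0.0716] rms 0.07
['p5'] [6] [-6.43  0.12  0.03] sd [0.28 0.12] [ 0.6015 -0.0726  0.071 ] rms 0.09
['p4', 'p5'] [6, 6] [-6.47 -0.18  0.17] sd [0.1  0.09] [ 0.6017 -0.0726  0.0708] rms 0.1
['p2', 'p4', 'p5'] [7, 6, 6] [-6.48 -0.01  0.01] sd [0.07 0.09] [ 0.6016 -0.0726  0.0708] rms 0.1
```

```bash
python3 -c "
from station import job
print(job.hand_in())"
```

```text
the job is handed in; nothing more can be done
None
```

The job is handed in: the final images put the board within about 0.1° of level both ways, with the long and short bars set down inside their outlines, after about 33 s of the 72 s allowed; I saw nothing disturbed, though I took no closing picture of the whole bench.

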